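# Close a filter housing with its wing nut

### The arm

A 6-joint arm with a two-finger parallel gripper is mounted at the origin on the work surface. World frame = base frame: x ahead of the robot, y to its left, z up, the work surface at z = 0. Lengths are in m, angles in degrees, forces in N, time in s.
With the tool pointing down it reaches from about 0.35 to 0.875 m from the base axis. Payload 4.2 kg.
Tool frame: the origin (TCP) lies on the centre line of the jaws, within the pads' length; the fingertips stand 19 mm ahead of it and the grasp point (between the pads) is the TCP; z points along the fingers, y is the line along which they close (so a half turn about z gives the same grasp; the last joint's range is limited). The gripper opens to 87 mm and grips with 3 to 60 N. Pads are 19 mm wide; open, the fingers measure 117 mm over their backs; the gripper's body (75 mm by 190 mm) begins 51 mm behind the grasp point.
Start: joints at [89.358, 22.042, 0.453, 0, -68.411, -14.817], TCP at [0.167, 0.602, 0.242] pointing down, gripper open.
Joint ranges: [-179.83, 179.83], [-69.29, 118.12], [-61.27, 80.66], [-181.25, 117.63], [-171.15, -9.14], [-177.46, 177.46]. Speed limits (degrees/s): [159.86, 159.86, 180, 180, 180, 180].

### API

Orientations are given as a 3x3 rotation matrix whose columns are the frame's x, y, z axes.
In Python, from station import sense, capture, finish_job, search_frame, masks_of gives the robot as it stands.
- The arm moves only by the tool drive_tool, never from a script. Its argument "rows" is a list of rows, each a list of 7 numbers: the opening in per cent of the stroke, from 0 (shut) to 100 (fully open), then the shift along the world's x, y, z in mm, then the turn, a rotation vector about the world's x, y, z in rad. In form: [[fingers, dx, dy, dz, wx, wy, wz], ...]. A call has 1 to 5 rows; each row shifts and turns the commanded pose from where the row before left it; what a row does not reach is not made up. A row lasts 1/12 s, in which the tool goes at most 41.7 mm and 7.16 degrees, less where a joint would pass 70% of its speed; a pose out of reach is approached as far as the arm can. A call is refused whole if a number of a shift passes 41.7 or a number of a turn 0.125, either way. A call with a gripper value outside its range is refused whole. The fingers move at their own pace and stop on an object; the grip force is fixed at half the most. Time passes only in rows, so rows that do not move let the fingers close. It gives the time, the measured TCP pose, the force, the opening and the grip force at its end, in the units of the state.
- sense(): the state, without advancing time (a new reading comes with each control period).
- capture(name): name is "scene" or "top"; returns a dict with "frame" (384x512x3 uint8, red, green, blue), "z_map" (384x512 float32, m along the optical axis (not along the pixel's ray), 0 where there is no reading), "fx", "fy", "cx", "cy" (pixels), "R" (3x3) and "t" (3): a world point X has camera coordinates R X + t. Camera axes: x right, y down, z forward; pixel columns grow to the right and rows downward; lengths in m; the calibration is good to about 2 mm. A picture is of the moment at which its call begins.
- finish_job(): hands the job in; it is judged then, once.
Trained networks look in a picture, given as the dict that the camera call returned (one of the last four; its "shot" number tells which), for a name from the list of things; names that differ only in an ending like _2 or _b are one class to them, and where a whole thing is asked for, a point or a joint stands for the part that bears it (a point fixed in the world has none). Each returns a list of dicts, best first, with "p" (0 to 1); they miss things now and then, are a little off and sometimes report something else, mostly with a low value. They report only what shows in the picture. A call takes as long as a camera call.
- search_frame(label, picture): "xy" ([column, row] in pixels, amid what is visible of it).
- masks_of(label, picture): "region" (384x512 bool, what is visible of it) and "xy" ([column, row] in pixels, amid what is visible of it).
The state is a dict: "time_s": time; "joints": joint angles; "joint_velocities": joint speeds; "effort": joint torques, N m; "tcp_pos": TCP position; "ee_rot": TCP orientation; "wrist_force": force on the tool from outside, world axes, zero at the start; "moment": the same for the moment, N m; "gripper_width": opening from 0.0 (shut) to 1.0 (fully open); "gripper_force": force on a finger pad.
Only numpy, scipy, OpenCV 4.12 (cv2) and the standard library are available. Lean on these libraries where they do the work, as an engineer would, in place of code of your own. Each camera call takes 0.05 s, during which the arm holds its last target. There are 200 camera calls.

### The job

Lift the red dust cap off the filter housing's stud and set it upright in the white tray. Then take the blue wing nut off its sloping peg and rest it upright on top of the stud, wings turned clear of the yellow start marks; turn it backward (counter-clockwise from above) until the thread start drops in, then forward (clockwise) until it is fully home on the lid, and let go. Leave the grey spare cap on its peg and do not disturb the bottle, the meter or the metal can.

Things in the scene. Friction and masses are not known exactly. Their poses are not given: they have to be found in the camera images.
- stud_seat (a point): Centre of the lid top of the fixed filter housing, a round steel pot 85 mm high; lid 136 mm, foot 150 mm across. z points up the stud's axis from the lid's top face. The brass stud is a coarse two-start right-hand thread 46 mm across, with a cone tip (17 mm across at the very top) ending 34 mm above the lid. Thread starts lie at +x and -x of this frame, each by a yellow mark on the lid.
- thread_crown (a point): On the stud's axis, level with the flat crown of the thread, 22 mm above the lid; axes as stud_seat. The crown has a gap at each start. With the wings 50 to 130 degrees clockwise (from above) of the marks (60 is good) the nut's lugs rest on it, rim 21 mm above the lid. Turning clockwise there only meets a stop tooth; turn counter-clockwise to the gap.
- start_mark (a point): Yellow mark on the lid beside one thread start, 52 mm from the axis on the stud frame's +x side (the other is opposite). When the wings come over the marks (within 10 degrees; a tooth stops them just beyond) the nut drops by itself to 10 mm above the lid, if it is free to. Clockwise turning from there lowers it: home at 122 degrees clockwise of the marks, firm stop at 139.
- gauge (a point): Centre of the pressure gauge on the housing's riser pipe, 118 mm from the stud's axis on its +x side, 175 mm above the table: 54 mm across, 25 mm deep, the pipe 22 mm thick, up to 202 mm high. An obstacle.
- nut_center (a point): Blue wing nut, 68 mm high: hub 64 mm across and 40 mm high, open below (bore 49 mm, 36 deep; lugs inside under the wings leave 34 mm), on top one straight wing bar 96 mm long (along x), 14 thick (y), 30 high, white ends. Point on the axis, 34 mm above the rim; z up the axis. 110 to 210 g. Starts over a rack peg leaning 35 degrees, wings along the slope; draw it 36 mm or more along the peg.
- cap_center (a point): Red dust cap, 68 mm high: a cup 64 mm across and 42 high, open below (bore 49 mm, 38 deep), with a grip bar on top 60 mm long (along x), 18 thick (y), 26 high. Point on the axis, 34 mm above the rim; z up. 90 g. Starts loose over the stud, rim on the lid; lift it 36 mm or more to clear the stud.
- tray_in (a point): Centre of the inner floor (4 mm above the table) of the fixed white tray, 130 by 130 mm outside along its x and y, walls 4 mm thick and 30 mm high.
- rack: Fixed rack: a white sloping board 260 mm wide (y), 130 mm along the slope, tilted 35 degrees so that it faces up and towards the rack's -x (the robot). Origin on the table under its centre. Two grey pegs 33 mm thick, 34 long, square to the board, at y = -65 and +65 mm, feet 66 mm above the table. One holds the wing nut, one the spare cap. Board's top edge 105 mm above the table.
- spare_center (a point): Grey round spare cap on the other peg, 64 mm across, 62 mm high with a 44 mm round top; point half-way up its axis. To be left alone.
- bottle: White bottle with blue cap, 64 mm across, 170 mm high, standing; origin at the centre of its underside. To be left alone.
- meter: Blue hand meter, a box 60 (x) by 100 (y) by 45 mm high lying flat; origin at the centre of its underside. To be left alone.
- can: Aluminium can 68 mm across, 135 mm high, standing; origin at the centre of its underside. To be left alone.

How it is judged (in metres and radians):
On the way, in this order (a step that is already met when the one before it is completed fails the run):
1. the red dust cap stands upright in the tray (x of cap_center in the frame of tray_in between -0.04 and 0.04 m and y of cap_center in the frame of tray_in between -0.04 and 0.04 m and z of cap_center in the frame of tray_in below 0.038 m and angle between cap_center's own z axis and vertical below 0.12 rad), for 0.2 s.
2. the wing nut rests upright on top of the stud's thread (horizontal distance between nut_center and stud_seat below 0.004 m and angle between nut_center's own z axis and vertical below 0.12 rad and z of nut_center in the frame of stud_seat between 0.0515 and 0.0585 m), for 0.2 s.
3. the thread start has dropped in, not yet run on (horizontal distance between nut_center and stud_seat below 0.004 m and angle between nut_center's own z axis and vertical below 0.12 rad and z of nut_center in the frame of stud_seat between 0.0385 and 0.0485 m), for 0.1 s.
4. the nut is run on, home on the lid (horizontal distance between nut_center and stud_seat below 0.004 m and angle between nut_center's own z axis and vertical below 0.12 rad and z of nut_center in the frame of stud_seat below 0.036 m), for 0.2 s.
At the end, for the whole second after the job is handed in: The nut sits on the stud's axis within 4 mm and 7 degrees of upright, its rim within 2 mm of the lid; the dust cap stands upright on the tray floor within 40 mm of the middle each way; both are at rest and released (all of step 1 and all of step 4 and angular speed of nut below 0.2 rad/s and linear speed of each of nut, dustcap below 0.02 m/s); the robot touches nothing.
It fails at once if the spare cap is moved more than 12 mm (distance of spare_center from where it was at the start of the episode above 0.012 m).
It fails at once if the bottle is moved more than 25 mm (distance of bottle from where it was at the start of the episode above 0.025 m).
It fails at once if the meter is moved more than 25 mm (distance of meter from where it was at the start of the episode above 0.025 m).
It fails at once if the can is moved more than 25 mm (distance of can from where it was at the start of the episode above 0.025 m).
It also fails if it takes over 67 s, if anything falls off the work surface, if the arm or the gripper's body presses on something with over 40 N, if the wrist force passes 120 N, or if a joint passes its speed limit or range.

## Working session

There is one attempt and no reset: what is moved stays moved. The work goes in short steps, Python scripts to look and compute and a tool call to move; the robot and the scene stay as the last step left them, time stands still between calls to the robot, and variables do not carry over. Pictures are saved under pics/ and viewed, at most 10 in all, crops included, and the job is handed in when it is done.

Besides the shell and the picture viewer there is one more tool, called after ">>>" as a command line: name --pt "numbers of a row" for each row, then --argument value for the rest. drive_tool: Moves the arm, as the interface text tells. Its arguments: {"type":"object","properties":{"rows":{"type":"array"}},"required":["rows"]}

```bash
mkdir -p pics; cat > h.py <<'E'
import numpy as np, cv2
from station import *
def world(c,mask=None):
    z=c["z_map"]; v,u=np.nonzero((z>0)&(mask if mask is not None else True))
    d=z[v,u]; P=np.stack([(u-c["cx"])/c["fx"]*d,(v-c["cy"])/c["fy"]*d,d],1)
    return (P-c["t"])@np.asarray(c["R"]), u, v
def proj(c,X):
    p=np.asarray(c["R"])@np.asarray(X)+c["t"]; return p[0]/p[2]*c["fx"]+c["cx"],p[1]/p[2]*c["fy"]+c["cy"]
def save(c,n): cv2.imwrite(f"pics/{n}.png",c["frame"][:,:,::-1])
E
python3 - <<'E'
from h import *
for n in("scene","top"):
    c=capture(n); save(c,n)
    np.save(n+".npy",c,allow_pickle=True)
    print(n,-np.asarray(c["R"]).T@c["t"],c["fx"])
    for l in["stud_seat","start_mark","gauge","nut_center","cap_center","tray_in","rack","spare_center","bottle","meter","can"]:
        for r in masks_of(l,c)[:2]:
            P,_,_=world(c,r["region"])
            print(l,round(r["p"],2),np.round(r["xy"]),len(P),*( [np.round(np.median(P,0),3),np.round(np.percentile(P,2,axis=0),3),np.round(np.percentile(P,98,axis=0),3)] if len(P) else []))
a=cv2.imread("pics/scene.png");b=cv2.imread("pics/top.png")
print(sense())
E
```

```text
scene [ 1.41234195 -0.16665791  1.08139924] 435.110213971829
stud_seat 0.84 [233. 223.] 2006 [ 0.636 -0.116  0.082] [ 0.546 -0.201  0.004] [ 0.674 -0.033  0.2  ]
stud_seat 0.24 [162. 235.] 814 [ 0.65  -0.314  0.093] [ 0.614 -0.347  0.009] [ 0.662 -0.286  0.136]
start_mark 0.92 [234. 226.] 2178 [ 0.636 -0.112  0.082] [ 0.54  -0.202  0.001] [ 0.673 -0.029  0.2  ]
gauge 0.93 [234. 227.] 2077 [ 0.638 -0.116  0.082] [ 0.544 -0.202  0.003] [ 0.674 -0.03   0.2  ]
nut_center 0.69 [224. 203.] 553 [ 0.601 -0.138  0.127] [ 0.442 -0.167  0.004] [ 0.618 -0.105  0.155]
nut_center 0.62 [355. 209.] 2840 [0.599 0.271 0.011] [0.517 0.146 0.003] [0.639 0.401 0.103]
cap_center 0.71 [225. 204.] 480 [ 0.604 -0.138  0.127] [ 0.565 -0.164  0.092] [ 0.619 -0.107  0.155]
tray_in 0.85 [154. 197.] 1532 [ 0.432 -0.367  0.006] [ 0.36  -0.44  -0.001] [ 0.518 -0.292  0.032]
rack 0.65 [354. 209.] 2745 [0.599 0.271 0.011] [0.522 0.147 0.004] [0.638 0.401 0.103]
spare_center 0.76 [374. 183.] 411 [0.551 0.33  0.1  ] [0.509 0.307 0.071] [0.574 0.367 0.122]
bottle 0.8 [296. 246.] 858 [0.758 0.043 0.102] [0.727 0.018 0.01
[... 1710 characters left out ...]
.84125914e+01, -1.48160753e+01]), 'joint_velocities': array([ 0.05373044,  0.11300012,  0.09757514, -0.02241143,  0.00741583,
        0.05829325]), 'effort': array([ 1.11207773e-04, -3.90474308e+01,  1.87624133e+01,  4.22444835e+00,
        1.55645952e-02, -1.09877266e-05]), 'tcp_pos': array([0.16654943, 0.60236965, 0.24154868]), 'ee_rot': array([[ 9.63829082e-01, -2.66521108e-01, -5.79360001e-06],
       [-2.66521108e-01, -9.63829081e-01, -3.05231522e-05],
       [ 2.55102417e-06,  3.09632184e-05, -1.00000000e+00]]), 'wrist_force': array([1.10607348, 0.9469064 , 0.24922535]), 'moment': array([-0.06205172,  0.02450094,  0.04834855]), 'gripper_force': 0.0, 'gripper_width': 1.0006769625402685}
```

View pics/scene.png

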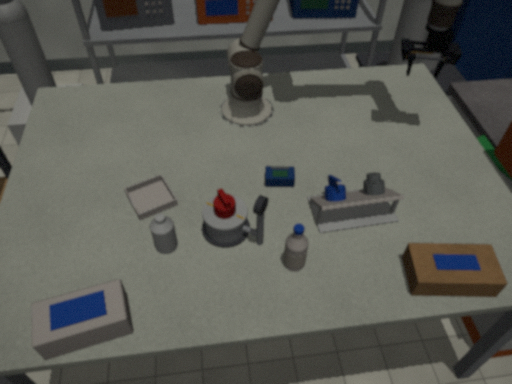

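View pics/top.png

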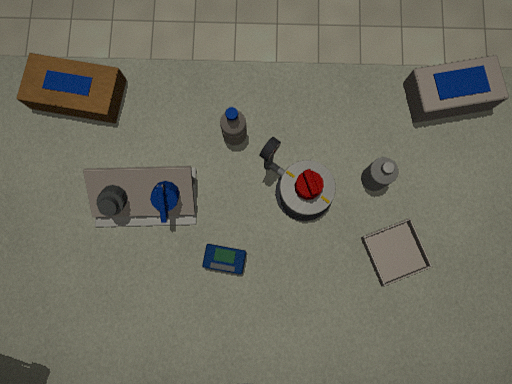

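The scene picture shows the cap (224,204) on the pot. The nut (335,188) is on the near-side peg, the spare (374,183) is on the other, and the gauge (261,205) sits beyond the pot. The top picture shows the yellow marks at (290,175) and (327,201). Next I'll measure the poses precisely.

```bash
cat > m.py <<'E'
from h import *
from scipy.optimize import least_squares
def circ(P):
    f=lambda q:np.hypot(P[:,0]-q[0],P[:,1]-q[1])-q[2]
    return least_squares(f,[*P[:,:2].mean(0),.05],loss="soft_l1",f_scale=.002).x
def line(P):
    m=P[:,:2].mean(0); r=cv2.minAreaRect((P[:,:2]*1000).astype(np.float32)); 
    w,V=np.linalg.eigh(np.cov(P[:,:2].T)); return m,np.degrees(np.arctan2(V[1,1],V[0,1])),r
for n in("scene","top"):
    c=np.load(n+".npy",allow_pickle=True).item(); P,u,v=world(c); F=c["frame"][v,u].astype(int)
    hsv=cv2.cvtColor(c["frame"],cv2.COLOR_RGB2HSV)[v,u].astype(int)
    near=np.hypot(P[:,0]-.585,P[:,1]+.133)<.09
    lid=near&(abs(P[:,2]-.085)<.006)
    im=np.zeros(c["z_map"].shape,np.uint8); im[v[lid],u[lid]]=1
    h=cv2.convexHull(P[lid][:,:2].astype(np.float32))[:,0]
    print(n,"lid hull circ",circ(h).round(4), "minenc",cv2.minEnclosingCircle(h), "zmed",np.median(P[lid,2]))
    red=near&((hsv[:,0]<8)|(hsv[:,0]>172))&(hsv[:,1]>150)
    b=red&(P[:,2]>.147); print("capbar",b.sum(),line(P[b]),"ztop",P[b,2].max(), "red mean",P[red].mean(0))
    yl=near&(abs(hsv[:,0]-26)<8)&(hsv[:,1]>120)&(P[:,2]>.07)&(P[:,2]<.1)
    print("yellow",[P[yl&s].mean(0).round(4) for s in (P[:,1]>-.133,P[:,1]<-.133) if (yl&s).any()],yl.sum())
    g=(P[:,2]>.14)&(np.hypot(P[:,0]-.62,P[:,1]+.06)<.07)&~red; print("gauge",P[g].mean(0).round(3),g.sum())
    bl=(abs(hsv[:,0]-112)<12)&(hsv[:,1]>130)&(np.hypot(P[:,0]-.54,P[:,1]-.2)<.09)&(P[:,2]>.05)
    Q=P[bl]; print("nut",len(Q),Q.min(0).round(3),Q.max(0).round(3))
    bd=(abs(P[:,1]-.267)<.13)&(abs(P[:,0]-.56)<.075)&(P[:,2]>.015)&(P[:,2]<.11)&(hsv[:,1]<90)&(abs(P[:,1]-.33)>.045)&(abs(P[:,1]-.2)>.045)
    A=np.c_[P[bd][:,:2],np.ones(bd.sum())]
    s=np.ones(len(A),bool)
    for _ in range(6):
        k=np.linalg.lstsq(A[s],P[bd][s,2],rcond=None)[0]; s=abs(A@k-P[bd][:,2])<.006
    nn=np.r_[-k[:2],1]; nn/=np.linalg.norm(nn); print("board",k,nn,s.sum(),"tilt",np.degrees(np.arccos(nn[2])),"rect",cv2.minAreaRect((P[bd][s][:,:2]*1000).astype(np.float32)))
    # nut in slope frame
    ax=nn; e=np.r_[nn[:2],0];e/=np.linalg.norm(e); sy=np.cross(ax,e);sy/=np.linalg.norm(sy); sx=np.cross(sy,ax)
    p0=np.r_[.56,.2,k@[.56,.2,1]]; L=(Q-p0)@np.c_[sx,sy,ax]
    print("nut local axes sx",sx,"sy",sy)
    for lo,hi in((.0,.02),(.02,.042),(.046,.066),(.066,.085)):
        t=(L[:,2]>lo)&(L[:,2]<hi); 
        if t.sum()>5: print(lo,t.sum(),np.percentile(L[t],3,axis=0).round(4),np.percentile(L[t],97,axis=0).round(4))
    t=L[:,2]>.05; print("wing", line(L[t])[1:] if t.sum()>5 else 0, "origin",p0)
    tr=(np.hypot(P[:,0]-.434,P[:,1]+.369)<.11)&(P[:,2]>.022)&(P[:,2]<.04); print("tray",cv2.minAreaRect((P[tr][:,:2]*1000).astype(np.float32)))
    for nm,x,y,lo in(("can",.616,-.32,.1),("bottle",.73,.046,.1),("gaug",.66,-.05,.15)):
        s=(np.hypot(P[:,0]-x,P[:,1]-y)<.07)&(P[:,2]>lo); print(nm,P[s].mean(0).round(3) if s.any() else 0,P[s].min(0).round(3),P[s].max(0).round(3))
E
python3 m.py
```

```text
scene lid hull circ [ 0.5863 -0.1363  0.0678] minenc ((0.5862645506858826, -0.1363917589187622), 0.07011616230010986) zmed 0.08541847789009033
capbar 90 (array([ 0.59327752, -0.13512433]), np.float64(-157.42998507421552), ((590.1142578125, -135.64678955078125), (52.25431823730469, 17.476415634155273), 21.17470359802246)) ztop 0.15950717551049304 red mean [ 0.60137156 -0.13735835  0.12813933]
yellow [array([ 0.5526, -0.1822,  0.0858])] 1
gauge [ 0.663 -0.042  0.185] 235
nut 319 [0.513 0.178 0.073] [0.588 0.234 0.144]
board [ 0.64807426  0.04747153 -0.31133733] [-0.54342076 -0.03980565  0.83851618] 296 tilt 33.016237492293214 rect ((565.3812255859375, 271.1558837890625), (113.30655670166016, 254.65670776367188), 3.562790632247925)
nut local axes sx [-0.83627563 -0.06125731 -0.54487669] sy [ 0.07305442 -0.99732796  0.        ]
0.0 95 [-0.0406 -0.029   0.0044] [-0.0156  0.0217  0.0195]
0.02 138 [-0.0415 -0.031   0.0207] [-0.0026  0.0203  0.0417]
0.046 48 [-0.0555 -0.0133  0.047 ] [ 0.0141 -0.0017  0.0646]
0.066 13 [-0.0438 -0.0073  0.0664] [ 0.003  -0.0022  0.0708]
wing (np.float64(-178.
[... 1408 characters left out ...]
14  0.0192]
0.02 332 [-0.0342 -0.0378  0.0233] [0.0184 0.0209 0.0417]
0.046 81 [-0.0518 -0.016   0.0471] [ 0.0313 -0.0025  0.0659]
0.066 178 [-0.0498 -0.0156  0.0662] [ 0.0361 -0.0034  0.0706]
wing (np.float64(-179.8060451035354), ((-6.942596435546875, -9.777111053466797), (92.65486145019531, 14.94177532196045), 0.36816737055778503)) origin [0.56       0.2        0.06297825]
tray ((434.85528564453125, -367.0106201171875), (130.46881103515625, 131.50900268554688), 22.52487564086914)
can [ 0.621 -0.315  0.115] [ 0.591 -0.35   0.1  ] [ 0.658 -0.286  0.14 ]
bottle [0.728 0.048 0.131] [0.704 0.019 0.1  ] [0.762 0.081 0.174]
gaug [ 0.647 -0.04   0.193] [ 0.625 -0.063  0.155] [ 0.675 -0.018  0.205]
```

>>> drive_tool --pt "100 16.6 -29.5 0 0 0 0.0257" --pt "100 16.6 -29.5 0 0 0 0.0257" --pt "100 16.6 -29.5 0 0 0 0.0257" --pt "100 16.6 -29.5 0 0 0 0.0257" --pt "100 16.6 -29.5 0 0 0 0.0257"

```text
time_s: 1.62
tcp_pos: [0.2501, 0.4534, 0.2416]
ee_rot: [[0.99, -0.139, 0.0], [-0.139, -0.99, 0.0], [0.0, -0.0, -1.0]]
wrist_force: [0.0, 0.8, 0.4]
gripper_width: 1.002
gripper_force: 0.0
```

>>> drive_tool --pt "100 16.6 -29.5 0 0 0 0.0257" --pt "100 16.6 -29.5 0 0 0 0.0257" --pt "100 16.6 -29.5 0 0 0 0.0257" --pt "100 16.6 -29.5 0 0 0 0.0257" --pt "100 16.6 -29.5 0 0 0 0.0257"

```text
time_s: 2.03
tcp_pos: [0.333, 0.3059, 0.2419]
ee_rot: [[1.0, -0.011, 0.0], [-0.011, -1.0, 0.001], [0.0, -0.001, -1.0]]
wrist_force: [0.5, -0.2, 0.2]
gripper_width: 1.001
gripper_force: 0.0
```

>>> drive_tool --pt "100 16.6 -29.5 0 0 0 0.0257" --pt "100 16.6 -29.5 0 0 0 0.0257" --pt "100 16.6 -29.5 0 0 0 0.0257" --pt "100 16.6 -29.5 0 0 0 0.0257" --pt "100 16.6 -29.5 0 0 0 0.0257"

```text
time_s: 2.45
tcp_pos: [0.4161, 0.1584, 0.242]
ee_rot: [[0.993, 0.117, 0.001], [0.117, -0.993, 0.001], [0.001, -0.001, -1.0]]
wrist_force: [-0.1, 0.3, -0.2]
gripper_width: 0.999
gripper_force: 0.0
```

>>> drive_tool --pt "100 16.6 -29.5 0 0 0 0.0257" --pt "100 16.6 -29.5 0 0 0 0.0257" --pt "100 16.6 -29.5 0 0 0 0.0257" --pt "100 16.6 -29.5 0 0 0 0.0257" --pt "100 16.6 -29.5 0 0 0 0.0257"

```text
time_s: 2.87
tcp_pos: [0.4992, 0.0107, 0.2419]
ee_rot: [[0.97, 0.243, 0.001], [0.243, -0.97, 0.0], [0.001, -0.0, -1.0]]
wrist_force: [0.2, 0.7, 0.5]
gripper_width: 1.0
gripper_force: 0.0
```

>>> drive_tool --pt "100 16.6 -29.5 0 0 0 0.0257" --pt "100 16.6 -29.5 0 0 0 0.0257" --pt "100 16.6 -29.5 0 0 0 0.0257" --pt "100 16.6 -29.5 0 0 0 0.0257" --pt "100 16.6 -29.5 0 0 0 0.0257"

```text
time_s: 3.28
tcp_pos: [0.5822, -0.1368, 0.2416]
ee_rot: [[0.931, 0.365, 0.0], [0.365, -0.931, -0.0], [0.0, 0.0, -1.0]]
wrist_force: [-0.4, 0.5, 0.1]
gripper_width: 1.002
gripper_force: 0.0
```

>>> drive_tool --pt "100 1.5 1 -30 0 0 0" --pt "100 0 0 -30 0 0 0" --pt "100 0 0 -31.5 0 0 0" --pt "100 0 0 0 0 0 0" --pt "0 0 0 0 0 0 0"

```text
time_s: 3.7
tcp_pos: [0.5824, -0.1343, 0.149]
ee_rot: [[0.931, 0.364, -0.004], [0.364, -0.931, -0.001], [-0.004, -0.001, -1.0]]
wrist_force: [-0.5, -0.5, 0.8]
gripper_width: 0.973
gripper_force: 0.0
```

>>> drive_tool --pt "0 0 0 0 0 0 0" --pt "0 0 0 0 0 0 0" --pt "0 0 0 0 0 0 0" --pt "0 0 0 0 0 0 0" --pt "0 0 0 0 0 0 0"

```text
time_s: 4.12
tcp_pos: [0.5835, -0.134, 0.1513]
ee_rot: [[0.931, 0.364, 0.002], [0.364, -0.931, 0.0], [0.002, 0.001, -1.0]]
wrist_force: [-0.2, 0.3, -0.0]
gripper_width: 0.627
gripper_force: 0.0
```

>>> drive_tool --pt "0 0 0 0 0 0 0" --pt "0 0 0 0 0 0 0" --pt "0 0 0 0 0 0 0"

```text
time_s: 4.37
tcp_pos: [0.583, -0.1341, 0.1502]
ee_rot: [[0.931, 0.364, 0.0], [0.364, -0.931, -0.0], [0.0, 0.0, -1.0]]
wrist_force: [0.3, -0.1, -0.5]
gripper_width: 0.403
gripper_force: 0.0
```

>>> drive_tool --pt "0 0 0 0 0 0 0" --pt "0 0 0 0 0 0 0" --pt "0 0 0 0 0 0 0" --pt "0 0 0 0 0 0 0" --pt "0 0 0 0 0 0 0"

```text
time_s: 4.78
tcp_pos: [0.5832, -0.1343, 0.1501]
ee_rot: [[0.931, 0.364, 0.0], [0.364, -0.931, -0.0], [0.0, 0.0, -1.0]]
wrist_force: [0.3, -0.6, 0.1]
gripper_width: 0.204
gripper_force: 30.0
```

>>> drive_tool --pt "0 0 0 20 0 0 0" --pt "0 0 0 20 0 0 0" --pt "0 0 0 20 0 0 0" --pt "0 -14.7 -23.3 0 0 0 0" --pt "0 -14.7 -23.3 0 0 0 0"

```text
time_s: 5.2
tcp_pos: [0.5544, -0.1802, 0.2112]
ee_rot: [[0.93, 0.366, 0.003], [0.366, -0.93, 0.0], [0.003, 0.001, -1.0]]
wrist_force: [0.1, -0.6, -0.7]
gripper_width: 0.203
gripper_force: 30.0
```

>>> drive_tool --pt "0 -14.7 -23.3 0 0 0 0" --pt "0 -14.7 -23.3 0 0 0 0" --pt "0 -14.7 -23.3 0 0 0 0" --pt "0 -14.7 -23.3 0 0 0 0" --pt "0 -14.7 -23.3 0 0 0 0"

```text
time_s: 5.62
tcp_pos: [0.479, -0.2979, 0.2098]
ee_rot: [[0.931, 0.364, -0.001], [0.364, -0.931, 0.001], [-0.0, -0.001, -1.0]]
wrist_force: [0.7, -0.2, -1.3]
gripper_width: 0.207
gripper_force: 30.0
```

>>> drive_tool --pt "0 -14.7 -23.3 0 0 0 0" --pt "0 -14.7 -23.3 0 0 0 0" --pt "0 -14.7 -23.3 0 0 0 0" --pt "0 0 0 -35 0 0 0" --pt "0 0 0 -35 0 0 0"

```text
time_s: 6.03
tcp_pos: [0.4364, -0.369, 0.1413]
ee_rot: [[0.932, 0.361, 0.006], [0.361, -0.932, -0.002], [0.004, 0.004, -1.0]]
wrist_force: [0.6, 0.1, -2.5]
gripper_width: 0.205
gripper_force: 30.0
```

>>> drive_tool --pt "0 0 0 -30 0 0 0" --pt "0 0 0 -20 0 0 0" --pt "0 0 0 -10 0 0 0" --pt "0 0 0 -9 0 0 0" --pt "0 0 0 0 0 0 0"

```text
time_s: 6.45
tcp_pos: [0.4361, -0.3671, 0.0702]
ee_rot: [[0.931, 0.364, -0.001], [0.364, -0.931, 0.0], [-0.001, -0.001, -1.0]]
wrist_force: [0.0, 1.1, -0.7]
gripper_width: 0.208
gripper_force: 30.0
```

>>> drive_tool --pt "45 0 0 0 0 0 0" --pt "45 0 0 0 0 0 0" --pt "45 0 0 0 0 0 0" --pt "45 0 0 0 0 0 0" --pt "60 0 0 25 0 0 0"

```text
time_s: 6.87
tcp_pos: [0.4334, -0.3655, 0.0928]
ee_rot: [[0.932, 0.363, -0.007], [0.363, -0.932, 0.005], [-0.005, -0.007, -1.0]]
wrist_force: [0.1, -0.9, -1.3]
gripper_width: 0.454
gripper_force: 0.0
```

>>> drive_tool --pt "70 0 0 30 0 0 0" --pt "80 0 0 35 0 0 0" --pt "90 0 0 35 0 0 0" --pt "100 0 0 35 0 0 0" --pt "100 0 0 0 0 0 0"

```text
time_s: 7.28
tcp_pos: [0.4393, -0.3695, 0.2403]
ee_rot: [[0.931, 0.365, 0.014], [0.366, -0.931, -0.01], [0.01, 0.014, -1.0]]
wrist_force: [0.1, -0.9, 0.3]
gripper_width: 0.82
gripper_force: 0.0
```

```bash
python3 - <<'E'
from h import *
from scipy.spatial.transform import Rotation as R
for n in("top","scene"):
    c=capture(n); np.save(n+"2.npy",c,allow_pickle=True)
    P,u,v=world(c); hsv=cv2.cvtColor(c["frame"],cv2.COLOR_RGB2HSV)[v,u].astype(int)
    red=((hsv[:,0]<8)|(hsv[:,0]>172))&(hsv[:,1]>150)&(np.hypot(P[:,0]-.436,P[:,1]+.367)<.1)
    print(red.sum(),P[red].mean(0),P[red&(P[:,2]>.06)].mean(0), P[red,2].max())
    # stud: brass points above lid
    s=(np.hypot(P[:,0]-.584,P[:,1]+.136)<.03)&(P[:,2]>.092); 
    for lo,hi in((.1,.111),(.111,.125)):
        q=P[s&(P[:,2]>lo)&(P[:,2]<hi)]; print("stud",len(q),q.mean(0) if len(q) else 0, cv2.minEnclosingCircle(q[:,:2].astype(np.float32)) if len(q)>3 else 0)
s=sense(); a=np.radians(35); b=np.arctan2(-.9987,.0518)
y=np.array([np.cos(b),np.sin(b),0]); h=np.array([-np.sin(b),np.cos(b),0]); h*=-np.sign(h[0])
nn=np.cos(a)*np.array([0,0,1])+np.sin(a)*h; z=-nn; T=np.c_[np.cross(y,z),y,z]
print(T.round(3)); print(s["tcp_pos"],s["joints"],(R.from_matrix(T)*R.from_matrix(s["ee_rot"]).inv()).as_rotvec())
cv2.imwrite("pics/c.png",np.hstack([cv2.resize(np.load(k+"2.npy",allow_pickle=True).item()["frame"][y0:y0+130,x0:x0+130,::-1],(400,400)) for k,x0,y0 in(("top",310,130),("scene",130,150))]))
E
```

```text
113 [ 0.41519933 -0.33124205  0.40842964] [ 0.41519933 -0.33124205  0.40842964] 0.5814180770987514
stud 118 [ 0.58163752 -0.13504419  0.10720957] ((0.58287113904953, -0.1362837553024292), 0.023252058774232864)
stud 140 [ 0.58173711 -0.13577837  0.11666059] ((0.5828621983528137, -0.13629190623760223), 0.021725580096244812)
382 [ 0.453667   -0.36320204  0.06723754] [ 0.45032453 -0.36019268  0.13920254] 0.3972416963857628
stud 64 [ 0.59453529 -0.13948044  0.10669098] ((0.5849412679672241, -0.13657338917255402), 0.024865606799721718)
stud 87 [ 0.58932727 -0.13621908  0.11631782] ((0.5880565047264099, -0.13637986779212952), 0.023320235311985016)
[[ 0.818  0.052  0.573]
 [ 0.042 -0.999  0.03 ]
 [ 0.574  0.    -0.819]]
[ 0.43669911 -0.36730812  0.23354232] [-2.38121655e+01  1.69597284e+01 -8.28508894e+00 -1.59213076e-02
 -6.44474544e+01  1.35167203e+02] [ 0.13180977 -0.59501154 -0.30972644]
```

View pics/c.png

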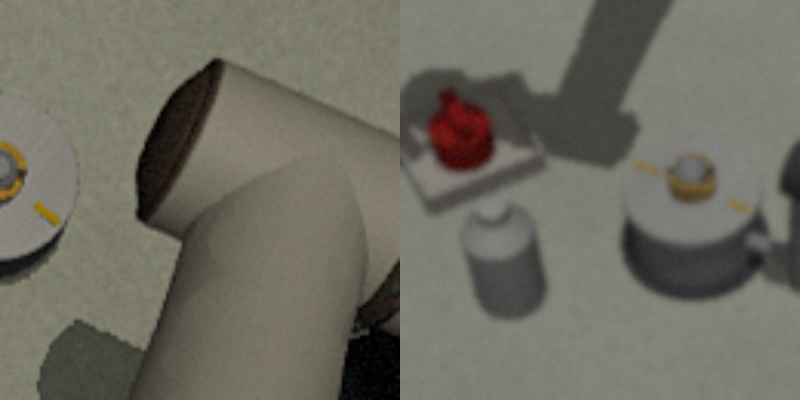

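The picture shows the cap upright in the tray (460,130) and the bare stud (690,170) between its yellow marks. Next, the nut approach.

>>> drive_tool --pt "100 2.2 28.5 0 0.0066 -0.0298 -0.0155" --pt "100 2.2 28.5 0 0.0066 -0.0298 -0.0155" --pt "100 2.2 28.5 0 0.0066 -0.0298 -0.0155" --pt "100 2.2 28.5 0 0.0066 -0.0298 -0.0155" --pt "100 2.2 28.5 0 0.0066 -0.0298 -0.0155"

```text
time_s: 7.8
tcp_pos: [0.4461, -0.2232, 0.2297]
ee_rot: [[0.946, 0.288, 0.149], [0.287, -0.958, 0.028], [0.15, 0.016, -0.989]]
wrist_force: [0.5, 0.5, 0.6]
gripper_width: 0.998
gripper_force: 0.0
```

>>> drive_tool --pt "100 2.2 28.5 0 0.0066 -0.0298 -0.0155" --pt "100 2.2 28.5 0 0.0066 -0.0298 -0.0155" --pt "100 2.2 28.5 0 0.0066 -0.0298 -0.0155" --pt "100 2.2 28.5 0 0.0066 -0.0298 -0.0155" --pt "100 2.2 28.5 0 0.0066 -0.0298 -0.0155"

```text
time_s: 8.22
tcp_pos: [0.4572, -0.0809, 0.23]
ee_rot: [[0.932, 0.21, 0.297], [0.207, -0.977, 0.042], [0.299, 0.022, -0.954]]
wrist_force: [0.8, 0.0, 0.4]
gripper_width: 0.999
gripper_force: 0.0
```

>>> drive_tool --pt "100 2.2 28.5 0 0.0066 -0.0298 -0.0155" --pt "100 2.2 28.5 0 0.0066 -0.0298 -0.0155" --pt "100 2.2 28.5 0 0.0066 -0.0298 -0.0155" --pt "100 2.2 28.5 0 0.0066 -0.0298 -0.0155" --pt "100 2.2 28.5 0 0.0066 -0.0298 -0.0155"

```text
time_s: 8.63
tcp_pos: [0.4679, 0.0596, 0.2301]
ee_rot: [[0.89, 0.133, 0.436], [0.127, -0.991, 0.044], [0.438, 0.016, -0.899]]
wrist_force: [1.5, -0.9, 0.4]
gripper_width: 0.996
gripper_force: 0.0
```

>>> drive_tool --pt "100 2.2 28.5 0 0.0066 -0.0298 -0.0155" --pt "100 2.2 28.5 0 0.0066 -0.0298 -0.0155" --pt "100 2.2 28.5 0 0.0066 -0.0298 -0.0155" --pt "100 2.2 28.5 0 0.0066 -0.0298 -0.0155" --pt "100 2.2 28.5 0 0.0066 -0.0298 -0.0155"

```text
time_s: 9.05
tcp_pos: [0.4788, 0.1844, 0.2302]
ee_rot: [[0.83, 0.06, 0.554], [0.052, -0.998, 0.03], [0.555, 0.004, -0.832]]
wrist_force: [0.9, -0.9, 1.3]
gripper_width: 0.996
gripper_force: 0.0
```

>>> drive_tool --pt "100 0 0 -20 0 0 0" --pt "100 0 0 -20 0 0 0" --pt "100 0 0 0 0 0 0" --pt "100 0 0 0 0 0 0"

```text
time_s: 9.38
tcp_pos: [0.4847, 0.1818, 0.2109]
ee_rot: [[0.825, 0.055, 0.563], [0.049, -0.998, 0.026], [0.563, 0.006, -0.826]]
wrist_force: [1.1, -0.0, 0.5]
gripper_width: 1.007
gripper_force: 0.0
```

```bash
python3 - <<'E'
from h import *
s=sense(); print(s["joints"].round(1),s["tcp_pos"].round(4),s["ee_rot"].round(3))
E
```

```text
[ 27.8   1.1 -57.5  91.3 -13.9 -21.9] [0.4847 0.1818 0.2109] [[ 0.825  0.055  0.563]
 [ 0.049 -0.998  0.026]
 [ 0.563  0.006 -0.826]]
```

>>> drive_tool --pt "100 -5 20 -20 0 0 0" --pt "100 0 0 0 0 0 0"

```text
time_s: 9.55
tcp_pos: [0.4815, 0.1994, 0.1979]
ee_rot: [[0.823, 0.062, 0.565], [0.055, -0.998, 0.029], [0.566, 0.007, -0.825]]
wrist_force: [0.5, -1.1, -0.0]
gripper_width: 0.999
gripper_force: 0.0
```

```bash
python3 - <<'E'
from h import *
s=sense(); print(s["joints"].round(1),s["tcp_pos"].round(4),s["ee_rot"].round(3))
E
```

```text
[ 25.6   2.7 -57.8 102.4 -12.9 -30.9] [0.4815 0.1994 0.1979] [[ 0.823  0.062  0.565]
 [ 0.055 -0.998  0.029]
 [ 0.566  0.007 -0.825]]
```

>>> drive_tool --pt "100 8 4 -12 0 0 0" --pt "100 8 0 -13 0 0 0" --pt "100 0 0 0 0 0 0"

```text
time_s: 9.8
tcp_pos: [0.4993, 0.2028, 0.1799]
ee_rot: [[0.825, 0.051, 0.563], [0.047, -0.999, 0.022], [0.563, 0.008, -0.826]]
wrist_force: [0.5, 0.1, 0.4]
gripper_width: 0.998
gripper_force: 0.0
```

```bash
cat > j.py <<'E'
from h import *
s=sense(); print(s["joints"].round(1),s["tcp_pos"].round(4),s["ee_rot"].round(3).tolist())
E
python3 j.py
```

```text
[ 19.4   6.  -55.8 117.2 -10.8 -41.1] [0.4993 0.2028 0.1799] [[0.825, 0.051, 0.563], [0.047, -0.999, 0.022], [0.563, 0.008, -0.826]]
```

>>> drive_tool --pt "100 0 0 10 -0.0045 0.087 0" --pt "100 0 0 10 -0.0045 0.087 0" --pt "100 0 0 10 -0.0045 0.087 0" --pt "100 0 0 0 -0.0045 0.087 0" --pt "100 0 0 0 -0.0045 0.087 0"

```text
time_s: 10.22
tcp_pos: [0.5356, 0.1988, 0.2174]
ee_rot: [[0.85, 0.033, 0.525], [0.041, -0.999, -0.004], [0.525, 0.025, -0.851]]
wrist_force: [1.5, -0.4, 1.1]
gripper_width: 0.995
gripper_force: 0.0
```

>>> drive_tool --pt "100 0 0 0 0 0 0" --pt "100 0 0 0 0 0 0"

```text
time_s: 10.38
tcp_pos: [0.5364, 0.201, 0.2181]
ee_rot: [[0.848, 0.036, 0.529], [0.043, -0.999, -0.002], [0.528, 0.024, -0.849]]
wrist_force: [-0.8, 0.4, 0.2]
gripper_width: 1.001
gripper_force: 0.0
```

```bash
python3 j.py
```

```text
[ 36.6   6.7 -47.8  65.1 -20.4  -3.4] [0.5364 0.201  0.2181] [[0.848, 0.036, 0.529], [0.043, -0.999, -0.002], [0.528, 0.024, -0.849]]
```

>>> drive_tool --pt "100 -2 1 0 -0.0045 0.05 0" --pt "100 -2 1 0 -0.0045 0.05 0" --pt "100 -2 1 0 -0.0045 0.05 0" --pt "100 -2 1 0 -0.0045 0.05 0" --pt "100 -2 1 0 -0.0045 0.05 0"

```text
time_s: 10.8
tcp_pos: [0.529, 0.2021, 0.2186]
ee_rot: [[0.946, 0.039, 0.321], [0.051, -0.998, -0.027], [0.32, 0.042, -0.947]]
wrist_force: [0.6, -0.5, 1.1]
gripper_width: 1.005
gripper_force: 0.0
```

>>> drive_tool --pt "100 0 0 0 -0.004 0.05 0" --pt "100 0 0 0 -0.004 0.05 0" --pt "100 0 0 0 -0.004 0.05 0" --pt "100 0 0 0 0 0 0" --pt "100 0 0 0 0 0 0"

```text
time_s: 11.22
tcp_pos: [0.5302, 0.2014, 0.2184]
ee_rot: [[0.983, 0.043, 0.18], [0.051, -0.998, -0.04], [0.177, 0.048, -0.983]]
wrist_force: [-0.4, -0.6, -0.5]
gripper_width: 1.002
gripper_force: 0.0
```

```bash
python3 j.py
```

```text
[ 41.4  13.5 -20.3  11.1 -50.5  44.7] [0.5302 0.2014 0.2184] [[0.983, 0.043, 0.18], [0.051, -0.998, -0.04], [0.177, 0.048, -0.983]]
```

>>> drive_tool --pt "100 0 1 -15 0.012 -0.041 0" --pt "100 0 1 -15 0.012 -0.041 0" --pt "100 -1 1 -15 0.012 -0.041 0" --pt "100 -2 1 -13 0.012 -0.041 0" --pt "100 0 0 0 0 0 0"

```text
time_s: 11.63
tcp_pos: [0.521, 0.2016, 0.1553]
ee_rot: [[0.944, 0.041, 0.328], [0.043, -0.999, 0.0], [0.328, 0.014, -0.945]]
wrist_force: [-1.0, -1.3, -0.6]
gripper_width: 0.999
gripper_force: 0.0
```

```bash
python3 j.py; python3 - <<'E'
from h import *
c=capture("top"); s=capture("scene")
cv2.imwrite("pics/d.png",np.hstack([cv2.resize(k["frame"][y0:y0+110,x0:x0+110,::-1],(400,400)) for k,x0,y0 in((c,110,140),(s,290,130))]))
E
```

```text
[ 42.4  13.2 -38.8  29.5 -26.7  24.9] [0.521  0.2016 0.1553] [[0.944, 0.041, 0.328], [0.043, -0.999, 0.0], [0.328, 0.014, -0.945]]
```

View pics/d.png

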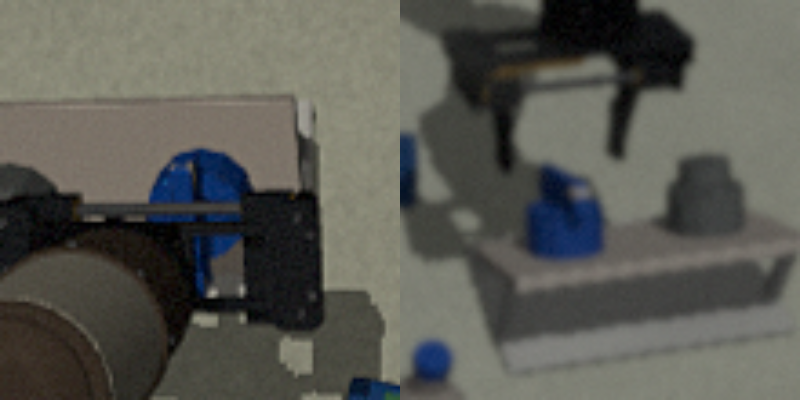

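The fingers straddle the nut's bar (200,215 in the top crop; 565,195 in the scene crop), and the spare is clear. I'm descending to grip.

>>> drive_tool --pt "100 3 2 -15 0 0 0" --pt "100 3.5 2.4 -15 0 0 0" --pt "100 0 0 -5 0 0 0" --pt "0 0 0 0 0 0 0" --pt "0 0 0 0 0 0 0"

```text
time_s: 12.15
tcp_pos: [0.5348, 0.2117, 0.1271]
ee_rot: [[0.94, 0.04, 0.338], [0.039, -0.999, 0.01], [0.339, 0.004, -0.941]]
wrist_force: [-0.0, -0.9, -0.6]
gripper_width: 0.919
gripper_force: 0.0
```

>>> drive_tool --pt "0 0 0 0 0 0 0" --pt "0 0 0 0 0 0 0" --pt "0 0 0 0 0 0 0" --pt "0 0 0 0 0 0 0" --pt "0 0 0 0 0 0 0"

```text
time_s: 12.57
tcp_pos: [0.5335, 0.2111, 0.126]
ee_rot: [[0.941, 0.04, 0.337], [0.039, -0.999, 0.009], [0.337, 0.005, -0.942]]
wrist_force: [0.4, -0.6, 1.1]
gripper_width: 0.554
gripper_force: 0.0
```

>>> drive_tool --pt "0 0 0 0 0 0 0" --pt "0 0 0 0 0 0 0" --pt "0 0 0 0 0 0 0" --pt "0 0 0 0 0 0 0" --pt "0 0 0 0 0 0 0"

```text
time_s: 12.98
tcp_pos: [0.5333, 0.2107, 0.1256]
ee_rot: [[0.941, 0.04, 0.336], [0.039, -0.999, 0.008], [0.336, 0.006, -0.942]]
wrist_force: [-0.8, -1.7, 0.9]
gripper_width: 0.172
gripper_force: 0.9
```

```bash
python3 j.py
```

```text
[ 40.8  16.5 -41.4  37.2 -20.6  17.8] [0.5333 0.2107 0.1256] [[0.941, 0.04, 0.336], [0.039, -0.999, 0.008], [0.336, 0.006, -0.942]]
```

>>> drive_tool --pt "0 0 0 0 0 0 0" --pt "0 0 0 0 0 0 0" --pt "0 -3.2 -0.2 4.6 0 0 0" --pt "0 -3.2 -0.2 4.6 0 0 0" --pt "0 -3.2 -0.2 4.6 0 0 0"

```text
time_s: 13.4
tcp_pos: [0.5233, 0.2103, 0.1397]
ee_rot: [[0.941, 0.04, 0.336], [0.039, -0.999, 0.008], [0.336, 0.005, -0.942]]
wrist_force: [0.5, 0.2, -1.4]
gripper_width: 0.162
gripper_force: 30.0
```

>>> drive_tool --pt "0 -3.2 -0.2 4.6 0 0 0" --pt "0 -3.2 -0.2 4.6 0 0 0" --pt "0 -3.2 -0.2 4.6 0 0 0" --pt "0 -3.2 -0.2 4.6 0 0 0" --pt "0 -3.2 -0.2 4.6 0 0 0"

```text
time_s: 13.82
tcp_pos: [0.5073, 0.2093, 0.1629]
ee_rot: [[0.941, 0.04, 0.336], [0.039, -0.999, 0.009], [0.336, 0.005, -0.942]]
wrist_force: [0.7, 0.4, -1.9]
gripper_width: 0.158
gripper_force: 30.0
```

```bash
python3 j.py
```

```text
[ 44.2  11.6 -40.   30.2 -27.   22.4] [0.5073 0.2093 0.1629] [[0.941, 0.04, 0.336], [0.039, -0.999, 0.009], [0.336, 0.005, -0.942]]
```

>>> drive_tool --pt "0 0 0 20 0 0 0" --pt "0 0 0 25 0 0 0" --pt "0 0 0 25 0 0 0" --pt "0 0 0 20 0 0 0" --pt "0 0 0 15 0 0 0"

```text
time_s: 14.23
tcp_pos: [0.5077, 0.2099, 0.2701]
ee_rot: [[0.94, 0.04, 0.338], [0.039, -0.999, 0.011], [0.338, 0.003, -0.941]]
wrist_force: [0.9, -0.6, -2.4]
gripper_width: 0.156
gripper_force: 30.0
```

```bash
python3 j.py; python3 - <<'E'
from h import *
from scipy.spatial.transform import Rotation as R
a=np.radians(2.97)
u=R.from_rotvec(np.radians(35)*np.array([-np.sin(a),np.cos(a),0]))
r=R.from_euler("z",-53,degrees=True)*u
print(r.as_rotvec(),u.apply([-.573,-.03,.819]),(r*R.from_matrix(sense()["ee_rot"])).as_matrix().round(3))
E
```

```text
[ 45.8   5.1 -27.6  19.6 -44.5  34. ] [0.5077 0.2099 0.2701] [[0.94, 0.04, 0.338], [0.039, -0.999, 0.011], [0.338, 0.003, -0.941]]
[ 0.25255796  0.58001285 -0.89524913] [-2.43462381e-04 -2.83811874e-04  9.99994930e-01] [[ 0.612 -0.771 -0.174]
 [-0.746 -0.636  0.197]
 [-0.263  0.009 -0.965]]
```

>>> drive_tool --pt "0 4 -17.6 0 0.0126 0.029 -0.0448" --pt "0 4 -17.6 0 0.0126 0.029 -0.0448" --pt "0 4 -17.6 0 0.0126 0.029 -0.0448" --pt "0 4 -17.6 0 0.0126 0.029 -0.0448" --pt "0 4 -17.6 0 0.0126 0.029 -0.0448"

```text
time_s: 14.65
tcp_pos: [0.5272, 0.1208, 0.2677]
ee_rot: [[0.962, -0.188, 0.196], [-0.194, -0.981, 0.01], [0.191, -0.048, -0.98]]
wrist_force: [-0.2, -0.6, -1.5]
gripper_width: 0.158
gripper_force: 30.0
```

>>> drive_tool --pt "0 4 -17.6 0 0.0126 0.029 -0.0448" --pt "0 4 -17.6 0 0.0126 0.029 -0.0448" --pt "0 4 -17.6 0 0.0126 0.029 -0.0448" --pt "0 4 -17.6 0 0.0126 0.029 -0.0448" --pt "0 4 -17.6 0 0.0126 0.029 -0.0448"

```text
time_s: 15.07
tcp_pos: [0.5474, 0.0328, 0.2677]
ee_rot: [[0.911, -0.409, 0.058], [-0.412, -0.91, 0.044], [0.035, -0.064, -0.997]]
wrist_force: [0.0, -0.7, -1.6]
gripper_width: 0.157
gripper_force: 30.0
```

>>> drive_tool --pt "0 4 -17.6 0 0.0126 0.029 -0.0448" --pt "0 4 -17.6 0 0.0126 0.029 -0.0448" --pt "0 4 -17.6 0 0.0126 0.029 -0.0448" --pt "0 4 -17.6 0 0.0126 0.029 -0.0448" --pt "0 4 -17.6 0 0.0126 0.029 -0.0448"

```text
time_s: 15.48
tcp_pos: [0.5677, -0.0551, 0.2676]
ee_rot: [[0.79, -0.609, -0.07], [-0.601, -0.792, 0.109], [-0.121, -0.044, -0.992]]
wrist_force: [0.6, -0.0, -1.3]
gripper_width: 0.158
gripper_force: 30.0
```

>>> drive_tool --pt "0 4 -17.6 0 0.0126 0.029 -0.0448" --pt "0 4 -17.6 0 0.0126 0.029 -0.0448" --pt "0 4 -17.6 0 0.0126 0.029 -0.0448" --pt "0 4 -17.6 0 0.0126 0.029 -0.0448" --pt "0 4 -17.6 0 0.0126 0.029 -0.0448"

```text
time_s: 15.9
tcp_pos: [0.5879, -0.1431, 0.2676]
ee_rot: [[0.61, -0.772, -0.178], [-0.746, -0.636, 0.198], [-0.266, 0.012, -0.964]]
wrist_force: [-0.1, 0.2, -1.0]
gripper_width: 0.152
gripper_force: 30.0
```

>>> drive_tool --pt "0 0 0 0 0 0 0" --pt "0 0 0 0 0 0 0" --pt "0 0 0 0 0 0 0"

```text
time_s: 16.15
tcp_pos: [0.5876, -0.1423, 0.2673]
ee_rot: [[0.612, -0.771, -0.177], [-0.745, -0.637, 0.197], [-0.265, 0.011, -0.964]]
wrist_force: [-0.6, 0.5, -1.4]
gripper_width: 0.159
gripper_force: 30.0
```

```bash
python3 j.py; cat > n.py <<'E'
from h import *
import sys
tcp=sense()["tcp_pos"]
ims=[]
for n in("top","scene"):
    c=capture(n); np.save(n+"3.npy",c,allow_pickle=True)
    P,u,v=world(c); hsv=cv2.cvtColor(c["frame"],cv2.COLOR_RGB2HSV)[v,u].astype(int)
    bl=(abs(hsv[:,0]-112)<12)&(hsv[:,1]>130)&(np.linalg.norm(P-tcp,axis=1)<.12)
    Q=P[bl]; print(n,len(Q),Q.min(0).round(4),Q.max(0).round(4))
    x,y=map(int,proj(c,tcp)); x=max(x,60);y=max(y,60)
    ims.append(cv2.resize(c["frame"][y-60:y+60,x-60:x+60,::-1],(400,400)))
    np.save("Q"+n+".npy",Q)
cv2.imwrite("pics/"+sys.argv[1]+".png",np.hstack(ims))
E
python3 n.py e
```

```text
[ -3.7  25.8  12.7 -10.7 -88.   44.6] [ 0.5876 -0.1423  0.2673] [[0.612, -0.771, -0.177], [-0.745, -0.637, 0.197], [-0.265, 0.011, -0.964]]
top 570 [ 0.5102 -0.2146  0.2131] [ 0.6633 -0.1037  0.3859]
scene 274 [ 0.5763 -0.2126  0.203 ] [ 0.6897 -0.0943  0.3709]
```

View pics/e.png

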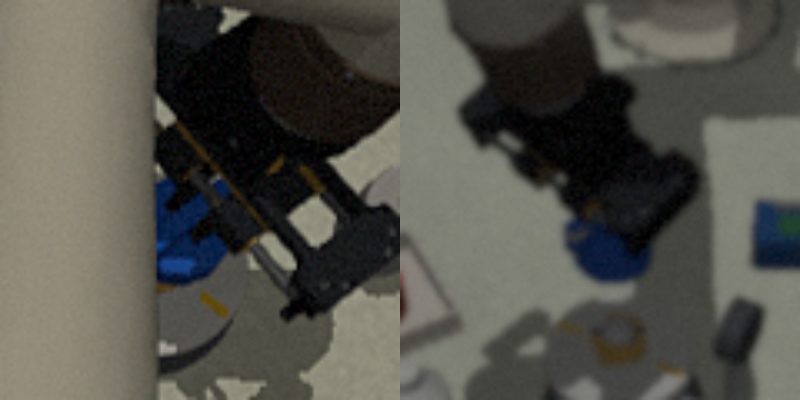

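The nut (610,245 right; 195,240 left) hangs upright under the tilted gripper, above the stud (620,335). Next I'll fit the hub axis.

```bash
cat > f.py <<'E'
from h import *
from scipy.optimize import least_squares
tcp=sense()["tcp_pos"]
for n in("top","scene"):
    c=np.load(n+"3.npy",allow_pickle=True).item()
    P,u,v=world(c); hsv=cv2.cvtColor(c["frame"],cv2.COLOR_RGB2HSV)[v,u].astype(int)
    q=P-tcp
    bl=(abs(hsv[:,0]-112)<10)&(hsv[:,1]>150)&(hsv[:,2]>50)&(np.hypot(q[:,0],q[:,1])<.06)&(q[:,2]<.005)&(q[:,2]>-.08)
    Q=P[bl]; 
    top=Q[(Q[:,2]>tcp[2]-.035)&(Q[:,2]<tcp[2]-.02)]
    print(n,len(Q),"z pct",np.percentile(Q[:,2],[1,50,99]).round(4))
    hs=np.histogram(Q[:,2],bins=np.arange(tcp[2]-.08,tcp[2]+.01,.005)); print(hs[0].tolist(), (hs[1][0]-0).round(3))
    S=Q[Q[:,2]<tcp[2]-.03]
    def res(p):
        ax=np.array([p[2],p[3],1]);ax/=np.linalg.norm(ax); d=S-np.r_[p[:2],tcp[2]-.033]
        return np.r_[np.linalg.norm(d-np.outer(d@ax,ax),axis=1)-.032]
    f=least_squares(res,[*tcp[:2],0,0],loss="soft_l1",f_scale=.002).x
    f0=least_squares(lambda p:res([*p,0,0]),tcp[:2],loss="soft_l1",f_scale=.002).x
    print(len(S),"center",f[:2].round(4),"tilt",f[2:].round(3),"upright fit",f0.round(4), "rel tcp",(f0-tcp[:2]).round(4))
E
python3 f.py
```

```text
top 373 z pct [0.2368 0.2427 0.2716]
[0, 0, 0, 0, 0, 1, 0, 0, 0, 7, 182, 35, 4, 3, 2, 33, 106, 0] 0.188Traceback (most recent call last):
  File "f.py", line 18, in <module>
    f0=least_squares(lambda p:res([*p,0,0]),tcp[:2],loss="soft_l1",f_scale=.002).x
       ~~~~~~~~~~~~~^^^^^^^^^^^^^^^^^^^^^^^^^^^^^^^^^^^^^^^^^^^^^^^^^^^^^^^^^^^^
    return func(*args, **kwargs)
    vector_fun = VectorFunction(
        fun_wrapped,
    ...<6 lines>...
        workers=workers
    )
    self._update_fun()
    ~~~~~~~~~~~~~~~~^^
    self.f = self.fun_wrapped(xp_copy(self.x))
             ~~~~~~~~~~~~~~~~^^^^^^^^^^^^^^^^^
    return np.atleast_1d(self.fun(x))
                         ~~~~~~~~^^^
    return self.f(x, *self.args, **self.kwargs)
           ~~~~~~^^^^^^^^^^^^^^^^^^^^^^^^^^^^^^
  File "f.py", line 18, in <lambda>
    f0=least_squares(lambda p:res([*p,0,0]),tcp[:2],loss="soft_l1",f_scale=.002).x
                              ~~~^^^^^^^^^^
  File "f.py", line 15, in res
    ax=np.array([p[2],p[3],1]);ax/=np.linalg.norm(ax); d=S-np.r_[p[:2],tcp[2]-.033]
                               ^^^^^^^^^^^^^^^^^^^^^^
numpy._core._exceptions._UFuncOutputCastingError: Cannot cast ufunc 'divide' output from dtype('float64') to dtype('int64') with casting rule 'same_kind'
```

```bash
sed -i 's/p\[3\],1\])/p[3],1.0])/' f.py; cat >> f.py <<'E'
    H=Q[(abs(Q[:,2]-(tcp[2]-.0255))<.006)]
    if len(H)>30:
        k=np.linalg.lstsq(np.c_[H[:,:2]-tcp[:2],np.ones(len(H))],H[:,2],rcond=None)[0]; print(" hubtop plane tilt",k[:2].round(3),len(H))
        hu=cv2.convexHull(H[:,:2].astype(np.float32))[:,0]
        print(" hubtop r>", [(g.round(4)) for g in [least_squares(lambda p:np.maximum(np.hypot(H[:,0]-p[0],H[:,1]-p[1])-.032,0)*20+0*H[:,0],tcp[:2]).x]], H[:,:2].min(0).round(4),H[:,:2].max(0).round(4))
    W=Q[(Q[:,2]>tcp[2]-.012)]
    if len(W)>20:
        r=cv2.minAreaRect((W[:,:2]*1000).astype(np.float32)); print(" wing rect",r,"ext",W.min(0).round(4),W.max(0).round(4))
        k=np.linalg.lstsq(np.c_[W[:,:2]-tcp[:2],np.ones(len(W))],W[:,2],rcond=None)[0]; print(" wing plane",k.round(4))
E
python3 f.py
```

```text
top 373 z pct [0.2368 0.2427 0.2716]
[0, 0, 0, 0, 0, 1, 0, 0, 0, 7, 182, 35, 4, 3, 2, 33, 106, 0] 0.188
8 center [ 0.5805 -0.1359] tilt [ 0.026 -0.574] upright fit [ 0.5798 -0.1358] rel tcp [-0.0078  0.006 ]
 hubtop plane tilt [ 0.007 -0.02 ] 221
 hubtop r> [array([ 0.5789, -0.1351])] [ 0.547  -0.1603] [ 0.608  -0.1185]
 wing rect ((575.9510498046875, -137.0765838623047), (22.914087295532227, 59.20100784301758), 37.17955780029297) ext [ 0.5553 -0.1578  0.2572] [ 0.6018 -0.1154  0.2724]
 wing plane [0.0735 0.0469 0.269 ]
scene 174 z pct [0.2066 0.2306 0.2699]
[0, 0, 0, 8, 16, 22, 18, 16, 17, 16, 33, 17, 5, 2, 0, 0, 4, 0] 0.188
113 center [ 0.5821 -0.1349] tilt [0.041 0.052] upright fit [ 0.5815 -0.1358] rel tcp [-0.006  0.006]
 hubtop plane tilt [-0.006 -0.083] 54
 hubtop r> [array([ 0.5883, -0.1452])] [ 0.5989 -0.1644] [ 0.6179 -0.1296]
```

>>> drive_tool --pt "0 3.5 -0.6 -10 0 0 0" --pt "0 0 0 -20 0 0 0" --pt "0 0 0 -20 0 0 0" --pt "0 0 0 -20 0 0 0" --pt "0 0 0 -12 0 0 0"

```text
time_s: 16.67
tcp_pos: [0.5901, -0.1422, 0.1827]
ee_rot: [[0.611, -0.77, -0.18], [-0.745, -0.637, 0.198], [-0.267, 0.014, -0.964]]
wrist_force: [0.2, 0.1, -1.4]
gripper_width: 0.162
gripper_force: 30.0
```

>>> drive_tool --pt "0 0 0 -4 0 0 0" --pt "0 0 0 -2 0 0 0" --pt "0 0 0 -2 0 0 0" --pt "0 0 0 0 0 0 0" --pt "0 0 0 0 0 0 0"

```text
time_s: 17.08
tcp_pos: [0.5918, -0.1433, 0.1785]
ee_rot: [[0.612, -0.771, -0.175], [-0.746, -0.637, 0.196], [-0.263, 0.01, -0.965]]
wrist_force: [0.2, 0.8, -1.2]
gripper_width: 0.158
gripper_force: 30.0
```

```bash
python3 j.py; python3 n.py f1; python3 f.py
```

```text
[ -3.8  29.6   6.1 -10.9 -77.7  46.6] [ 0.5918 -0.1433  0.1785] [[0.612, -0.771, -0.175], [-0.746, -0.637, 0.196], [-0.263, 0.01, -0.965]]
top 412 [ 0.5445 -0.2282  0.0857] [ 0.6592 -0.1044  0.2951]
scene 216 [ 0.5551 -0.2268  0.1144] [ 0.693  -0.1067  0.2817]
top 283 z pct [0.1473 0.1542 0.1832]
[0, 0, 0, 0, 0, 0, 0, 0, 0, 7, 111, 56, 3, 1, 2, 20, 83] 0.098
7 center [ 25.1481 -24.367 ] tilt [-756.453  745.842] upright fit [ 0.5858 -0.1241] rel tcp [-0.0059  0.0192]
 hubtop plane tilt [ 0.004 -0.036] 171
 hubtop r> [array([ 0.5837, -0.1376])] [ 0.5523 -0.1613] [ 0.6122 -0.12  ]
 wing rect ((580.7766723632812, -138.75733947753906), (22.41362762451172, 53.61048889160156), 40.368980407714844) ext [ 0.5623 -0.1574  0.1665] [ 0.6047 -0.1173  0.1832]
 wing plane [0.1194 0.0838 0.1801]
scene 123 z pct [0.1165 0.1397 0.1792]
[0, 0, 0, 7, 12, 14, 16, 9, 12, 15, 23, 10, 1, 1, 0, 0, 3] 0.098
85 center [ 0.5869 -0.1363] tilt [0.059 0.043] upright fit [ 0.5861 -0.137 ] rel tcp [-0.0056  0.0063]
 hubtop plane tilt [-0.123 -0.073] 38
 hubtop r> [array([ 0.5989, -0.1496])] [ 0.6036 -0.1648] [ 0.6195 -0.1345]
```

View pics/f1.png

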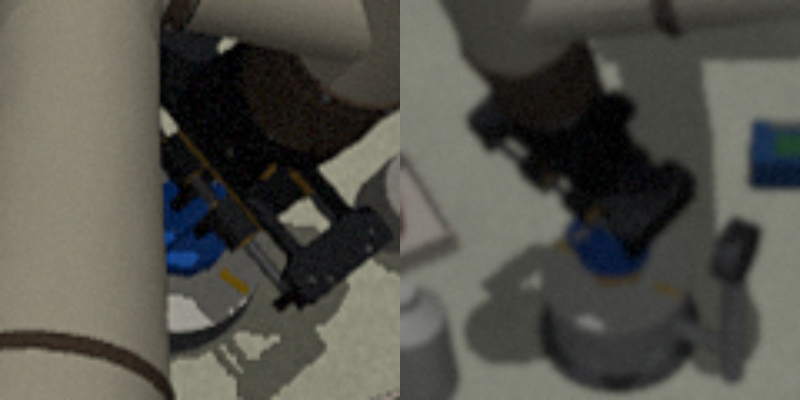

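The nut (605,240) now sits centred over the stud, within about 1 mm. I'm lowering it gently.

>>> drive_tool --pt "0 0 0.7 -2 0 0 0" --pt "0 0 0 -2 0 0 0" --pt "0 0 0 -1.5 0 0 0" --pt "0 0 0 0 0 0 0" --pt "0 0 0 0 0 0 0"

```text
time_s: 17.6
tcp_pos: [0.5913, -0.1426, 0.1721]
ee_rot: [[0.612, -0.771, -0.177], [-0.746, -0.637, 0.197], [-0.264, 0.012, -0.964]]
wrist_force: [-0.6, 0.2, -0.4]
gripper_width: 0.156
gripper_force: 30.0
```

>>> drive_tool --pt "0 0 0 -1 0 0 0" --pt "0 0 0 0 0 0 0" --pt "0 0 0 0 0 0 0"

```text
time_s: 17.85
tcp_pos: [0.5914, -0.1427, 0.1719]
ee_rot: [[0.612, -0.771, -0.176], [-0.745, -0.637, 0.196], [-0.264, 0.011, -0.965]]
wrist_force: [-1.1, 0.5, 4.7]
gripper_width: 0.157
gripper_force: 30.0
```

>>> drive_tool --pt "0 0 0 -1 0 0 0" --pt "0 0 0 0 0 0 0" --pt "0 0 0 0 0 0 0"

```text
time_s: 18.1
tcp_pos: [0.5914, -0.1427, 0.1718]
ee_rot: [[0.613, -0.771, -0.176], [-0.745, -0.637, 0.196], [-0.263, 0.011, -0.965]]
wrist_force: [-1.8, 1.1, 8.6]
gripper_width: 0.16
gripper_force: 30.0
```

>>> drive_tool --pt "60 0 0 1 0 0 0" --pt "60 0 0 0 0 0 0" --pt "60 0 0 0 0 0 0" --pt "60 0 0 0 0 0 0" --pt "60 0 0 0 0 0 0"

```text
time_s: 18.52
tcp_pos: [0.5911, -0.1426, 0.1703]
ee_rot: [[0.611, -0.771, -0.178], [-0.746, -0.637, 0.197], [-0.265, 0.012, -0.964]]
wrist_force: [0.3, -0.8, 0.3]
gripper_width: 0.449
gripper_force: 0.0
```

>>> drive_tool --pt "60 2 -2.2 11 0 0 0" --pt "60 2 -2.3 11 0 0 0" --pt "60 2 -2.3 11 0 0 0" --pt "60 2 -2.2 11 0 0 0" --pt "60 0 0 0 0 0 0"

```text
time_s: 18.93
tcp_pos: [0.6006, -0.1523, 0.217]
ee_rot: [[0.613, -0.771, -0.173], [-0.746, -0.637, 0.195], [-0.261, 0.009, -0.965]]
wrist_force: [-0.0, 0.3, 0.3]
gripper_width: 0.598
gripper_force: 0.0
```

>>> drive_tool --pt "60 -3.5 4 5 -0.05 -0.045 0" --pt "60 -3.5 4 5 -0.05 -0.045 0" --pt "60 -3.5 4 5 -0.05 -0.045 0" --pt "60 -3.5 4 5 -0.05 -0.045 0" --pt "60 0 0 0 0 0 0"

```text
time_s: 19.35
tcp_pos: [0.5831, -0.134, 0.2355]
ee_rot: [[0.638, -0.77, 0.002], [-0.77, -0.638, -0.002], [0.003, 0.0, -1.0]]
wrist_force: [-0.5, -0.4, 0.1]
gripper_width: 0.6
gripper_force: 0.0
```

```bash
python3 j.py; cat > k.py <<'E'
from h import *
import sys
ims=[]
for n in("top","scene"):
    c=capture(n); np.save(n+"4.npy",c,allow_pickle=True)
    P,u,v=world(c); hsv=cv2.cvtColor(c["frame"],cv2.COLOR_RGB2HSV)[v,u].astype(int)
    bl=(abs(hsv[:,0]-112)<10)&(hsv[:,1]>150)&(hsv[:,2]>50)&(np.hypot(P[:,0]-.585,P[:,1]+.136)<.06)&(P[:,2]<.19)&(P[:,2]>.08)
    Q=P[bl]; print(n,len(Q),np.percentile(Q[:,2],[2,50,98]).round(4),"x",Q[:,0].min().round(4),Q[:,0].max().round(4),"y",Q[:,1].min().round(4),Q[:,1].max().round(4))
    hs=np.histogram(Q[:,2],bins=np.arange(.08,.19,.005)); print(hs[0].tolist())
    hi=Q[Q[:,2]>np.percentile(Q[:,2],99)-.012]
    if len(hi)>10: print(" hi rect",cv2.minAreaRect((hi[:,:2]*1000).astype(np.float32)))
    x,y=map(int,proj(c,[.585,-.136,.12])); ims.append(cv2.resize(c["frame"][y-45:y+45,x-45:x+45,::-1],(400,400)))
cv2.imwrite("pics/"+sys.argv[1]+".png",np.hstack(ims))
E
python3 k.py g
```

```text
[  2.6  19.6  -4.1   0.1 -66.1  36.9] [ 0.5831 -0.134   0.2355] [[0.638, -0.77, 0.002], [-0.77, -0.638, -0.002], [0.003, 0.0, -1.0]]
top 326 [0.1416 0.1472 0.1763] x 0.5513 0.6115 y -0.1674 -0.0981
[0, 0, 0, 0, 0, 0, 0, 0, 0, 0, 0, 1, 72, 137, 4, 0, 1, 3, 76, 32, 0]
 hi rect ((569.8826293945312, -120.2849349975586), (13.510619163513184, 53.096012115478516), 38.259490966796875)
scene 376 [0.1133 0.1462 0.1763] x 0.5687 0.6211 y -0.1717 -0.1066
[0, 0, 0, 0, 0, 1, 13, 16, 25, 17, 19, 20, 50, 89, 18, 16, 15, 14, 46, 17, 0]
 hi rect ((595.3324584960938, -145.41195678710938), (12.810213088989258, 64.81702423095703), 40.83396911621094)
```

View pics/g.png

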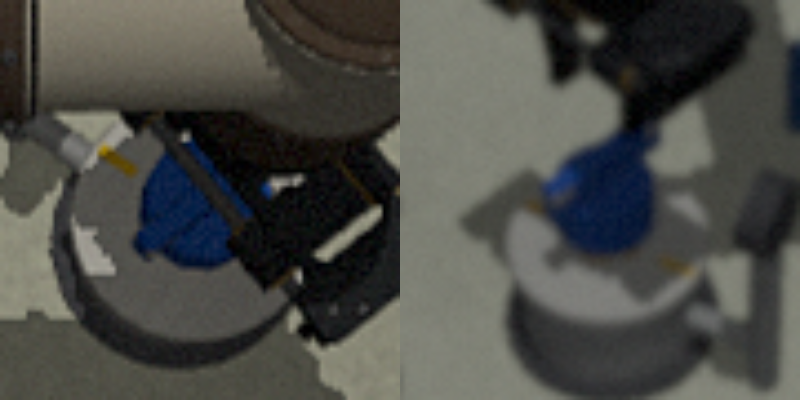

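The nut rests upright on the crown (195,215 left; 605,195 right), with its wings about 105° clockwise of the marks. I'm regripping it vertically.

>>> drive_tool --pt "60 2.6 -2 -20 0 0 0" --pt "60 0 0 -20 0 0 0" --pt "60 0 0 -15 0 0 0" --pt "60 0 0 -5.5 0 0 0" --pt "60 0 0 0 0 0 0"

```text
time_s: 19.87
tcp_pos: [0.5873, -0.1381, 0.1719]
ee_rot: [[0.635, -0.773, -0.004], [-0.773, -0.635, -0.0], [-0.002, 0.003, -1.0]]
wrist_force: [-0.4, 0.6, 0.2]
gripper_width: 0.601
gripper_force: 0.0
```

>>> drive_tool --pt "0 0 0 0 0 0 0" --pt "0 0 0 0 0 0 0" --pt "0 0 0 0 0 0 0" --pt "0 0 0 0 0 0 0" --pt "0 0 0 0 0 0 0"

```text
time_s: 20.28
tcp_pos: [0.5881, -0.1376, 0.1752]
ee_rot: [[0.636, -0.772, 0.002], [-0.772, -0.636, -0.001], [0.002, -0.001, -1.0]]
wrist_force: [-0.4, 0.8, -0.2]
gripper_width: 0.306
gripper_force: 0.0
```

>>> drive_tool --pt "0 0 0 0 0 0 0" --pt "0 0 0 0 0 0 0" --pt "0 0 0 0 0 0 0" --pt "0 0 0 0 0 0 0"

```text
time_s: 20.62
tcp_pos: [0.5879, -0.1376, 0.1747]
ee_rot: [[0.636, -0.772, 0.001], [-0.772, -0.636, -0.001], [0.002, -0.0, -1.0]]
wrist_force: [0.2, 0.8, 0.7]
gripper_width: 0.162
gripper_force: 29.9
```

```bash
python3 j.py
```

```text
[  2.2  23.   -8.2   0.1 -58.7  37.2] [ 0.5879 -0.1376  0.1747] [[0.636, -0.772, 0.001], [-0.772, -0.636, -0.001], [0.002, -0.0, -1.0]]
```

>>> drive_tool --pt "40 0 0 0 0 0 0" --pt "40 0 0 0 0 0 0" --pt "40 -2.6 1.3 0 0 0 0" --pt "40 0 0 0 0 0 0" --pt "40 0 0 0 0 0 0"

```text
time_s: 21.03
tcp_pos: [0.585, -0.1362, 0.1744]
ee_rot: [[0.636, -0.772, 0.001], [-0.772, -0.636, -0.001], [0.001, 0.0, -1.0]]
wrist_force: [-0.5, -1.3, 0.1]
gripper_width: 0.384
gripper_force: 0.0
```

>>> drive_tool --pt "0 0 0 0 0 0 0" --pt "0 0 0 0 0 0 0" --pt "0 0 0 0 0 0 0" --pt "0 0 0 0 0 0 0" --pt "0 0 0 0 0 0 0"

```text
time_s: 21.45
tcp_pos: [0.5852, -0.1363, 0.1744]
ee_rot: [[0.636, -0.772, 0.001], [-0.772, -0.636, -0.001], [0.001, 0.0, -1.0]]
wrist_force: [-0.4, -0.5, -0.8]
gripper_width: 0.16
gripper_force: 30.0
```

>>> drive_tool --pt "0 0 0 0 0 0 0" --pt "0 0 0 0 0 0 0"

```text
time_s: 21.62
tcp_pos: [0.5852, -0.1363, 0.1744]
ee_rot: [[0.635, -0.772, 0.001], [-0.772, -0.635, -0.001], [0.001, 0.0, -1.0]]
wrist_force: [0.4, -1.3, -0.5]
gripper_width: 0.155
gripper_force: 30.0
```

>>> drive_tool --pt "0 0 0 0 0 0 0.1" --pt "0 0 0 0 0 0 0.1" --pt "0 0 0 0 0 0 0.1" --pt "0 0 0 0 0 0 0.1" --pt "0 0 0 0 0 0 0.1"

```text
time_s: 22.03
tcp_pos: [0.5853, -0.1363, 0.1744]
ee_rot: [[0.93, -0.368, 0.001], [-0.368, -0.93, -0.0], [0.001, -0.0, -1.0]]
wrist_force: [-0.0, -0.3, 0.7]
gripper_width: 0.158
gripper_force: 30.0
```

>>> drive_tool --pt "0 0 0 0 0 0 0.1" --pt "0 0 0 0 0 0 0.1" --pt "0 0 0 0 0 0 0.1" --pt "0 0 0 0 0 0 0.1" --pt "0 0 0 0 0 0 0.1"

```text
time_s: 22.45
tcp_pos: [0.5853, -0.1363, 0.1744]
ee_rot: [[0.992, 0.122, 0.001], [0.122, -0.992, 0.0], [0.001, -0.0, -1.0]]
wrist_force: [0.7, -0.1, -0.1]
gripper_width: 0.164
gripper_force: 30.0
```

>>> drive_tool --pt "0 0 0 0 0 0 0.1" --pt "0 0 0 0 0 0 0.1" --pt "0 0 0 0 0 0 0.1" --pt "0 0 0 0 0 0 0.1" --pt "0 0 0 0 0 0 0.1"

```text
time_s: 22.87
tcp_pos: [0.5853, -0.1363, 0.1744]
ee_rot: [[0.812, 0.583, 0.001], [0.583, -0.812, 0.001], [0.001, 0.0, -1.0]]
wrist_force: [-0.7, -0.7, -1.1]
gripper_width: 0.162
gripper_force: 30.0
```

>>> drive_tool --pt "0 0 0 0 0 0 0.1" --pt "0 0 0 0 0 0 0.1" --pt "0 0 0 0 0 0 0" --pt "0 0 0 0 0 0 0"

```text
time_s: 23.2
tcp_pos: [0.5849, -0.1362, 0.174]
ee_rot: [[0.686, 0.728, -0.0], [0.728, -0.686, 0.001], [0.001, -0.001, -1.0]]
wrist_force: [0.2, 0.9, -1.0]
gripper_width: 0.159
gripper_force: 30.0
```

```bash
python3 j.py;python3 -c "
from station import sense;s=sense();print(s['moment'],s['wrist_force'])"
```

```text
[ 2.300e+00  2.280e+01 -8.600e+00 -1.000e-01 -5.860e+01  1.345e+02] [ 0.5849 -0.1362  0.174 ] [[0.686, 0.728, -0.0], [0.728, -0.686, 0.001], [0.001, -0.001, -1.0]]
[-0.03622731 -0.06931763 -0.01879211] [ 0.21947736  0.94538637 -0.97572164]
```

>>> drive_tool --pt "0 0 0 0 0 0 0.07" --pt "0 0 0 0 0 0 0.06" --pt "0 0 0 0 0 0 0" --pt "0 0 0 0 0 0 0"

```text
time_s: 23.53
tcp_pos: [0.5851, -0.1362, 0.1742]
ee_rot: [[0.586, 0.81, 0.0], [0.81, -0.586, 0.001], [0.001, -0.0, -1.0]]
wrist_force: [-0.0, -0.2, -1.9]
gripper_width: 0.16
gripper_force: 30.0
```

>>> drive_tool --pt "45 0 0 0 0 0 0" --pt "45 0 0 0 0 0 0" --pt "45 0 0 0 0 0 0" --pt "45 0 0 0 0 0 0" --pt "45 0 0 0 0 0 0"

```text
time_s: 23.95
tcp_pos: [0.5854, -0.1363, 0.1747]
ee_rot: [[0.584, 0.812, 0.001], [0.812, -0.584, 0.001], [0.001, 0.0, -1.0]]
wrist_force: [-0.3, -0.8, 0.1]
gripper_width: 0.417
gripper_force: 0.0
```

```bash
python3 j.py;python3 k.py h
```

```text
[ 2.30e+00  2.28e+01 -8.50e+00 -1.00e-01 -5.86e+01  1.42e+02] [ 0.5854 -0.1363  0.1747] [[0.584, 0.812, 0.001], [0.812, -0.584, 0.001], [0.001, 0.0, -1.0]]
top 10 [0.162  0.1634 0.1663] x 0.5555 0.5621 y -0.1778 -0.1686
[0, 0, 0, 0, 0, 0, 0, 0, 0, 0, 0, 0, 0, 0, 0, 0, 8, 2, 0, 0, 0]
scene 296 [0.1015 0.133  0.1647] x 0.589 0.6201 y -0.1658 -0.1021
[0, 0, 0, 4, 14, 18, 22, 21, 19, 19, 50, 52, 13, 5, 9, 12, 33, 5, 0, 0, 0]
 hi rect ((603.8765258789062, -118.48377990722656), (37.897125244140625, 13.698888778686523), 50.17732238769531)
```

View pics/h.png

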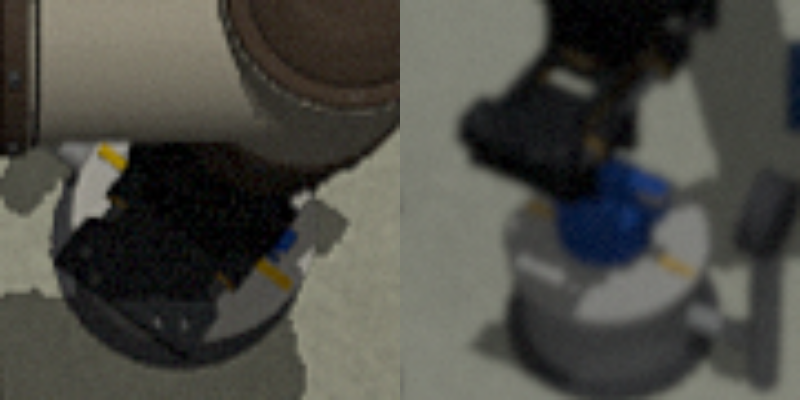

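The nut dropped in (hub at 610,215; wing top at 0.163 m, so the rim is about 10 mm above the lid). I'm regripping and running it on.

>>> drive_tool --pt "45 0 0 -5 0 0 0" --pt "45 0 0 -4.7 0 0 0" --pt "0 0 0 0 0 0 0" --pt "0 0 0 0 0 0 0" --pt "0 0 0 0 0 0 0"

```text
time_s: 24.47
tcp_pos: [0.5852, -0.1363, 0.1646]
ee_rot: [[0.583, 0.812, 0.0], [0.812, -0.583, 0.001], [0.001, -0.0, -1.0]]
wrist_force: [-0.4, 0.5, 0.2]
gripper_width: 0.306
gripper_force: 0.0
```

>>> drive_tool --pt "0 0 0 0 0 0 0" --pt "0 0 0 0 0 0 0" --pt "0 0 0 0 0 0 0" --pt "0 0 0 0 0 0 0" --pt "0 0 0 0 0 0 0"

```text
time_s: 24.88
tcp_pos: [0.5854, -0.1363, 0.1649]
ee_rot: [[0.583, 0.812, 0.001], [0.812, -0.583, 0.001], [0.001, 0.0, -1.0]]
wrist_force: [0.1, 0.3, -0.6]
gripper_width: 0.158
gripper_force: 30.0
```

>>> drive_tool --pt "0 0 0 -0.5 0 0 -0.1" --pt "0 0 0 -0.5 0 0 -0.1" --pt "0 0 0 -0.5 0 0 -0.1" --pt "0 0 0 0 0 0 0"

```text
time_s: 25.22
tcp_pos: [0.5858, -0.1364, 0.1647]
ee_rot: [[0.799, 0.601, 0.003], [0.601, -0.799, 0.0], [0.002, 0.002, -1.0]]
wrist_force: [-0.6, 1.3, 5.6]
gripper_width: 0.159
gripper_force: 30.0
```

```bash
python3 j.py;python3 -c "
from station import sense;s=sense();print(s['moment'],s['wrist_force'])"
```

```text
[  2.3  23.3  -9.3   0.  -57.3 124.6] [ 0.5858 -0.1364  0.1647] [[0.799, 0.601, 0.003], [0.601, -0.799, 0.0], [0.002, 0.002, -1.0]]
[ 0.07801849  0.3181625  -0.07515359] [-0.60313387  1.32370879  5.64086174]
```

>>> drive_tool --pt "0 0 0 -0.3 0 0 -0.1" --pt "0 0 0 -0.3 0 0 -0.1" --pt "0 0 0 -0.4 0 0 -0.1" --pt "0 0 0 -0.4 0 0 -0.1" --pt "0 0 0 0 0 0 0"

```text
time_s: 25.63
tcp_pos: [0.5855, -0.1364, 0.1637]
ee_rot: [[0.97, 0.242, 0.002], [0.242, -0.97, -0.0], [0.002, 0.001, -1.0]]
wrist_force: [-2.8, 2.7, 7.9]
gripper_width: 0.158
gripper_force: 30.1
```

```bash
python3 j.py;python3 -c "
from station import sense;s=sense();print(s['moment'],s['wrist_force'])"
```

```text
[  2.3  23.4  -9.4   0.  -57.1 101.7] [ 0.5855 -0.1364  0.1637] [[0.97, 0.242, 0.002], [0.242, -0.97, -0.0], [0.002, 0.001, -1.0]]
[ 0.60886965  0.87506619 -0.28549544] [-2.79785841  2.67497894  7.89247476]
```

```bash
python3 k.py i
```

```text
top 69 [0.1321 0.161  0.165 ] x 0.5374 0.5786 y -0.162 -0.128
[0, 0, 0, 0, 0, 0, 0, 0, 0, 1, 14, 7, 0, 0, 0, 6, 39, 2, 0, 0, 0]
 hi rect ((554.2128295898438, -145.49427795410156), (11.925191879272461, 33.60068130493164), 88.89373016357422)
scene 294 [0.0994 0.133  0.1639] x 0.5675 0.6347 y -0.1648 -0.1089
[0, 0, 0, 7, 12, 23, 14, 18, 15, 15, 77, 44, 4, 3, 3, 13, 44, 2, 0, 0, 0]
 hi rect ((607.285888671875, -131.7114715576172), (54.39857482910156, 14.611546516418457), 13.039353370666504)
```

View pics/i.png

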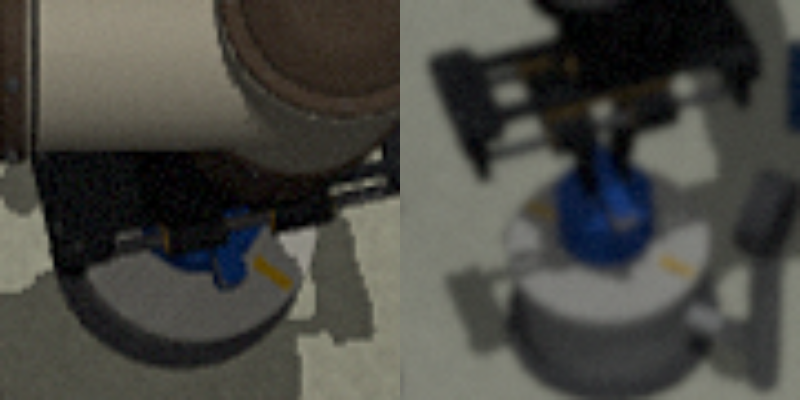

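>>> drive_tool --pt "0 0 0 -0.4 0 0 -0.1" --pt "0 0 0 -0.4 0 0 -0.1" --pt "0 0 0 -0.4 0 0 -0.1" --pt "0 0 0 -0.4 0 0 -0.1" --pt "0 0 0 0 0 0 0"

```text
time_s: 26.15
tcp_pos: [0.5858, -0.1367, 0.1615]
ee_rot: [[0.988, -0.153, 0.003], [-0.153, -0.988, -0.001], [0.003, 0.001, -1.0]]
wrist_force: [-1.5, 0.6, 6.3]
gripper_width: 0.154
gripper_force: 30.0
```

```bash
python3 j.py;python3 -c "
from station import sense;s=sense();print(s['moment'],s['wrist_force'])"
```

```text
[  2.3  23.5  -9.5   0.1 -56.8  78.9] [ 0.5858 -0.1367  0.1615] [[0.988, -0.153, 0.003], [-0.153, -0.988, -0.001], [0.003, 0.001, -1.0]]
[ 0.15861691  0.31874321 -0.02934436] [-1.48139118  0.63040182  6.32861265]
```

>>> drive_tool --pt "0 0 0 -0.5 0 0 -0.1" --pt "0 0 0 -0.5 0 0 -0.1" --pt "0 0 0 -0.5 0 0 -0.1" --pt "0 0 0 -0.5 0 0 -0.1" --pt "0 0 0 -0.5 0 0 -0.1"

```text
time_s: 26.57
tcp_pos: [0.5854, -0.1368, 0.1583]
ee_rot: [[0.794, -0.608, 0.001], [-0.608, -0.794, -0.002], [0.002, 0.0, -1.0]]
wrist_force: [0.3, -0.8, 2.2]
gripper_width: 0.151
gripper_force: 30.0
```

>>> drive_tool --pt "0 0 0 -0.5 0 0 -0.1" --pt "0 0 0 -0.5 0 0 -0.1" --pt "0 0 0 -0.5 0 0 -0.1" --pt "0 0 0 0 0 0 0"

```text
time_s: 26.9
tcp_pos: [0.5854, -0.1362, 0.1564]
ee_rot: [[0.58, -0.814, 0.001], [-0.814, -0.58, -0.001], [0.002, -0.001, -1.0]]
wrist_force: [0.4, -1.1, 1.7]
gripper_width: 0.157
gripper_force: 30.0
```

```bash
python3 j.py;python3 -c "
from station import sense;s=sense();print(s['moment'],s['wrist_force'])"; python3 k.py k
```

```text
[  2.3  23.8  -9.9   0.1 -56.3  33.1] [ 0.5854 -0.1362  0.1564] [[0.58, -0.814, 0.001], [-0.814, -0.58, -0.001], [0.002, -0.001, -1.0]]
[-0.1467256  -0.01088563 -0.07284303] [ 0.4040493  -1.05108175  1.7491367 ]
top 124 [0.1212 0.1527 0.1572] x 0.552 0.5894 y -0.1332 -0.0953
[0, 0, 0, 0, 0, 0, 0, 1, 18, 31, 1, 1, 0, 0, 48, 24, 0, 0, 0, 0, 0]
 hi rect ((568.235107421875, -113.70701599121094), (12.907366752624512, 40.21146011352539), 35.40404510498047)
scene 252 [0.0928 0.1247 0.1561] x 0.5918 0.622 y -0.1731 -0.1145
[0, 0, 14, 15, 17, 17, 20, 18, 30, 58, 14, 2, 4, 4, 28, 11, 0, 0, 0, 0, 0]
 hi rect ((603.4442138671875, -159.24021911621094), (12.72623348236084, 34.516273498535156), 37.33802795410156)
```

>>> drive_tool --pt "0 0 0 -0.5 0 0 -0.1" --pt "0 0 0 -0.5 0 0 -0.1" --pt "0 0 0 -0.4 0 0 -0.08" --pt "0 0 0 0 0 0 0" --pt "0 0 0 0 0 0 0"

```text
time_s: 27.42
tcp_pos: [0.5855, -0.1362, 0.155]
ee_rot: [[0.336, -0.942, 0.001], [-0.942, -0.336, -0.001], [0.001, -0.001, -1.0]]
wrist_force: [0.7, 0.9, 1.7]
gripper_width: 0.157
gripper_force: 30.0
```

```bash
python3 j.py;python3 -c "
from station import sense;s=sense();print(s['moment'],s['wrist_force'])"; python3 k.py k2
```

```text
[  2.4  23.9 -10.    0.1 -56.1  17.2] [ 0.5855 -0.1362  0.155 ] [[0.336, -0.942, 0.001], [-0.942, -0.336, -0.001], [0.001, -0.001, -1.0]]
[ 0.13245163 -0.22470891 -0.03521982] [0.67845346 0.89851592 1.73137321]
top 87 [0.1207 0.1515 0.1562] x 0.5582 0.6012 y -0.1249 -0.0907
[0, 0, 0, 0, 0, 0, 0, 2, 16, 17, 1, 0, 0, 3, 42, 6, 0, 0, 0, 0, 0]
 hi rect ((575.5071411132812, -108.80337524414062), (11.49763298034668, 36.23230743408203), 22.9090633392334)
scene 228 [0.0926 0.1216 0.1545] x 0.591 0.6218 y -0.1779 -0.1113
[0, 1, 8, 17, 18, 22, 18, 20, 36, 29, 13, 8, 6, 8, 21, 3, 0, 0, 0, 0, 0]
 hi rect ((598.8798828125, -164.2012176513672), (9.742877006530762, 29.873151779174805), 14.003308296203613)
```

>>> drive_tool --pt "0 0 0 -0.3 0 0 -0.1" --pt "0 0 0 0 0 0 0" --pt "0 0 0 0 0 0 0" --pt "50 0 0 0 0 0 0" --pt "50 0 0 0 0 0 0"

```text
time_s: 27.93
tcp_pos: [0.5845, -0.1362, 0.1538]
ee_rot: [[0.238, -0.971, -0.002], [-0.971, -0.238, -0.001], [0.0, 0.002, -1.0]]
wrist_force: [-0.1, 0.9, -1.6]
gripper_width: 0.236
gripper_force: 0.0
```

>>> drive_tool --pt "50 0 0 0 0 0 0" --pt "50 0 0 0 0 0 0" --pt "50 0 0 0 0 0 0" --pt "50 0 0 25 0 0 0" --pt "50 0 0 30 0 0 0"

```text
time_s: 28.35
tcp_pos: [0.5834, -0.1361, 0.2071]
ee_rot: [[0.236, -0.972, -0.007], [-0.972, -0.236, -0.001], [-0.001, 0.007, -1.0]]
wrist_force: [0.7, -0.4, -0.0]
gripper_width: 0.487
gripper_force: 0.0
```

>>> drive_tool --pt "50 0 0 40 0 0 0" --pt "50 -35 0 20 0 0 0" --pt "50 -35 0 10 0 0 0" --pt "50 -35 0 0 0 0 0" --pt "50 -35 0 0 0 0 0"

```text
time_s: 28.77
tcp_pos: [0.4439, -0.1362, 0.2801]
ee_rot: [[0.237, -0.972, 0.002], [-0.972, -0.237, -0.001], [0.001, -0.002, -1.0]]
wrist_force: [0.0, -0.8, 0.2]
gripper_width: 0.5
gripper_force: 0.0
```

>>> drive_tool --pt "50 0 30 0 0 0 0" --pt "50 0 30 0 0 0 0" --pt "50 0 30 0 0 0 0" --pt "50 0 30 0 0 0 0" --pt "50 0 0 0 0 0 0"

```text
time_s: 29.18
tcp_pos: [0.4452, -0.0131, 0.2798]
ee_rot: [[0.241, -0.971, 0.001], [-0.971, -0.241, -0.0], [0.0, -0.001, -1.0]]
wrist_force: [-0.5, -0.6, -0.4]
gripper_width: 0.498
gripper_force: 0.0
```

```bash
python3 k.py l; python3 - <<'E'
from h import *
c=np.load("top4.npy",allow_pickle=True).item(); P,u,v=world(c); hsv=cv2.cvtColor(c["frame"],cv2.COLOR_RGB2HSV)[v,u].astype(int)
q=((hsv[:,0]<8)|(hsv[:,0]>172))&(hsv[:,1]>150)&(np.hypot(P[:,0]-.436,P[:,1]+.367)<.09)
if q.any(): print("cap",P[q&(P[:,2]>.055)].mean(0),P[q].max(0))
E
```

```text
top 614 [0.121  0.1267 0.1558] x 0.5518 0.6142 y -0.1818 -0.0906
[0, 0, 0, 0, 0, 0, 0, 6, 170, 198, 8, 1, 1, 6, 197, 27, 0, 0, 0, 0, 0]
 hi rect ((583.8538818359375, -135.70095825195312), (14.004837989807129, 92.67040252685547), 13.494616508483887)
scene 433 [0.0958 0.1265 0.1558] x 0.5773 0.6222 y -0.1776 -0.0965
[0, 1, 4, 20, 20, 20, 22, 22, 62, 94, 26, 25, 23, 30, 50, 14, 0, 0, 0, 0, 0]
 hi rect ((590.9923706054688, -137.34103393554688), (14.190896034240723, 83.43861389160156), 9.78408145904541)
cap [ 0.43580134 -0.36459443  0.07013544] [ 0.47043893 -0.33364594  0.07865383]
```

View pics/l.png

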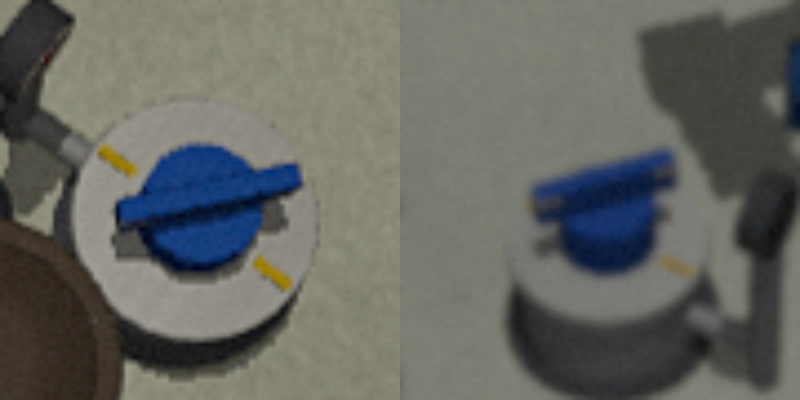

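The nut is home on the lid (hub at 200,205, wing top 0.153 m), centred and released. The cap stands in the tray.

```bash
python3 -c "
from station import finish_job;print(finish_job())"
```

```text
the job is handed in; nothing more can be done
None
```

I handed the job in at about 29 s of the 67 s allowed: the final pictures show the dust cap standing in the tray and the wing nut home on the lid, both released, but `finish_job` gave no verdict.

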